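# Load a bagged canister into the leak tester and clamp its lid down

## Robot

A 6-joint arm with a two-finger parallel gripper is mounted at the origin on a cart in front of the work surface, level with it; the furniture and walls round the work are solid. World frame = base frame: x ahead of the robot, y to its left, z up, the work surface at z = 0. Lengths are in mm, angles in rad, forces in N, time in s.
With the tool pointing down it reaches from about 300 to 775 mm from the base axis. Payload 14.6 kg.
Tool frame: the origin (TCP) lies midway between the tips of the shut fingers; the grasp point (between the pads) lies 19 mm behind it; z points along the fingers, y is the direction in which the jaws open and shut (so a half turn about z gives the same grasp; the last joint's range is limited). The gripper opens to 94 mm and grips with 3 to 60 N. Pads are 16 mm wide; open, the fingers measure 119 mm over their backs; the gripper's body (75 mm by 177 mm) begins 78 mm behind the grasp point.
Start: joints at [-1.376, 0.3, 1.521, -0, 1.321, -0.067], TCP at [142.344, -531.251, 178.646] pointing down, gripper open.
Joint ranges: [-3.03, 3.03], [-0.79, 2.21], [0.23, 2.52], [-1.04, 4.18], [0, 3.07], [-2.55, 2.55]. Speed limits (rad/s): [2.22, 2.22, 2.57, 3.14, 3.14, 3.14].

## Interface

Orientations are given as [roll, pitch, yaw] about the fixed x, y, z axes, in that order (R = Rz(yaw) Ry(pitch) Rx(roll)).
In Python, from cell import read_state, camera, get_calibration, sign_off gives the robot as it stands.
- The arm moves only by the tool carry_out, never from a script. Its argument "series" is a list of rows, each an object with "delta_pos": the shift along the world's x, y, z in mm, a list of three; "turn": the turn, a rotation vector about the world's x, y, z in rad, a list of three; "hand": the opening, from 0 (shut) to 1 (fully open). A call has 1 to 8 rows; each row is the pose to reach, as a shift and turn from the pose commanded when the call began; what a row does not reach only later rows make up. A row lasts 1/8 s, in which the tool goes at most 62.5 mm and 10.7 degrees, less where a joint would pass 70% of its speed; a pose out of reach is approached as far as the arm can. A call with a gripper value outside its range is refused whole. The fingers move at their own pace and stop on an object; "squeeze" is the grip in N (left out, the last holds). Time passes only in rows, so rows that repeat a pose let the fingers close. It gives the time, the measured TCP pose, the force and the opening at its end, in the units of the state.
- read_state(): the state, without advancing time (a new reading comes with each control period).
- camera(name): name is "scene" or "top"; returns the picture (400x640x3 uint8, red, green, blue); there is no depth.
- get_calibration(name): a dict with "intrinsics" (3x3 intrinsics, pixels), "pose" (4x4, takes a point from camera to world coordinates). Camera axes: x right, y down, z forward; pixel columns grow to the right and rows downward; lengths in mm; the calibration is good to about 2 mm. A picture is of the moment at which its call begins. get_calibration takes no time and is no camera call.
- sign_off(): hands the job in, once; it reports no verdict.
The state is a dict: "clock": time; "joints": joint angles; "qd": joint speeds; "effort": joint torques, N m; "eef_pos": TCP position; "eef_rot": TCP orientation; "wrist_force": force on the tool from outside, world axes, zero at the start; "moment": the same for the moment, N m; "finger_gap": finger opening in mm.
Only numpy, scipy, OpenCV 4.12 (cv2) and the standard library are available. Lean on these libraries where they do the work, as an engineer would, in place of code of your own. Each camera call takes 0.05 s, during which the arm holds its last target.

## Task

Get the package leak tester ready for a test: lay the bagged canister lengthwise in the two white cradles inside the open chamber, then lower the clear lid gently by its ball knob, without letting it drop, until it rests on its gasket. Last, swing the toggle clamp's black handle all the way down so that the clamp locks over centre and squeezes the lid shut. Leave the two long tube packs and the standing canister as they are.

Things in the scene. Friction and masses are not known exactly. Their poses are not given: they have to be found in the camera images.
- canister_pack_mid (a point): Centre of the bagged canister pack, a lying round pack with a flat underside: body 54 mm across, about 180 mm long with its nozzle (stiff part 150 mm, bag 190 mm long and 2 mm thick under it), shorter and fatter than the two tube packs. Loose, 0.18 kg. Lies along its y axis, z up; this point is 27 mm above what it lies on. Grasp across the body, in x. Either end may lead.
- leak_tester: Leak tester, fixed: aluminium chamber 234 x 140 mm, rim 84 mm high, walls 10 mm, inside 214 x 120 mm. Origin: on the bench under the chamber's middle. Its x axis runs along the chamber: hinge of the lid at the +x end, toggle clamp at the -x end; z up. A vacuum gauge sticks out 25 mm on the +y side.
- cradle (a point): Where the centre of the seated pack belongs: on the chamber's middle, 55 mm above the bench, axes as the tester's. Two white cradles 24 mm wide, at x = -48 and +48 mm, with 45 degree flanks up to about 50 mm above the bench; the pack's flat underside rests on their lands at 28 mm. Between them the floor is at 24 mm and the chamber is free for fingers, 120 mm wide in y.
- lid (a joint): Lid angle, rad: 0 = shut with the gasket squeezed; about 0.02 = resting on the gasket, its free edge 5 mm proud, not clamped; 1.85 = fully open. Starts open, 1.62 to 1.76. Stiff hinge: it stays put above about 1 rad; lower down it sinks by itself, at up to 2 rad/s if let go. Clear panel 234 x 140 x 12 mm, 0.5 kg.
- lid_knob (a point): Centre of the black ball knob on the lid: ball 32 mm across on a stem 12 mm thick, centre 50 mm off the lid's outer face, 195 mm from the hinge axis along the lid, 47 mm from the lid's free edge. Axes as the lid's (as the tester's when shut). About 0.29 m up when open, 148 mm when shut. A ball: turns easily between fingers closed along the tester's y.
- lid_hinge (a point): Middle of the lid's hinge axis, which runs along the tester's y, 92 mm above the bench at the chamber's +x end. At lid angle a, the knob lies at (-195 cos a + 56 sin a, 0, 195 sin a + 56 cos a) mm from here in the tester's axes.
- clamp_handle (a joint): Clamp handle angle, rad: 0 = up (clamp open), 1.15 = dead centre, 1.19 = end stop, fully down and locked. Starts at 0 to 0.1. Stays up when left up; below about 0.4 rad it may sink by its own weight until its foot meets the lid, then wants a push of a few N. Its linked arm with a rubber foot is upright when open and swings down onto the lid's free edge.
- clamp_grip (a point): Point on the black sleeve of the clamp handle, 90 mm from its pivot. Round sleeve 21 mm thick and 90 mm long (from 35 mm to 125 mm from the pivot). Grasp it with fingers closed along the tester's y; it may turn between them. About 0.19 m up when open, 107 mm or less when locked.
- clamp_pivot (a point): Middle of the clamp handle's pivot axis, which runs along the tester's y, 104 mm above the bench, 153 mm from the chamber's middle towards -x. At handle angle h, with b = 1.15 - h, the grip point lies at (-90 cos b + 3 sin b, 0, 90 sin b + 3 cos b) mm from here in the tester's axes (-x is away from the chamber).
- tube_pack_1_mid (a point): Centre of a long bagged tube pack (253 x 53 x 45 mm) lying on the bench. Bystander, loose.
- tube_pack_2_mid (a point): Centre of a second long bagged tube pack of the same size. Bystander, loose.
- canister: Bare canister standing upright, 59 mm across, 162 mm tall, origin under its middle, z up. Bystander, loose.

How it is judged (in metres and radians):
On the way, in this order (a step that is already met when the one before it is completed fails the run):
1. the bagged canister lies in both cradles, let go, lid still open (x of canister_pack_mid in the frame of cradle between -0.016 and 0.016 m and y of canister_pack_mid in the frame of cradle between -0.007 and 0.007 m and z of canister_pack_mid in the frame of cradle between -0.006 and 0.006 m and angle between the y axis of canister_pack_mid and the x axis of leak_tester, either way round below 0.1 rad and value of joint lid above 1 rad and contact force between the fingers and anything else below 0.5 N), for 0.2 s.
2. the lid rests on its gasket with the clamp still open (x of canister_pack_mid in the frame of cradle between -0.016 and 0.016 m and y of canister_pack_mid in the frame of cradle between -0.007 and 0.007 m and z of canister_pack_mid in the frame of cradle between -0.006 and 0.006 m and angle between the y axis of canister_pack_mid and the x axis of leak_tester, either way round below 0.1 rad and value of joint lid below 0.04 rad and value of joint clamp_handle below 0.5 rad), for 0.2 s.
At the end, for the whole second after the job is handed in: The bagged canister lies in both cradles (within 16 mm lengthwise, 7 mm sideways, 6 mm in height, 0.1 rad), the lid is squeezed down on its gasket (angle under 0.012 rad) and the clamp handle is fully down (angle over 1.12 rad) (x of canister_pack_mid in the frame of cradle between -0.016 and 0.016 m and y of canister_pack_mid in the frame of cradle between -0.007 and 0.007 m and z of canister_pack_mid in the frame of cradle between -0.006 and 0.006 m and angle between the y axis of canister_pack_mid and the x axis of leak_tester, either way round below 0.1 rad and value of joint lid below 0.012 rad and value of joint clamp_handle above 1.12 rad); the robot touches nothing.
It fails at once if the lid was dropped or slammed: faster than 1.4 rad/s in its last 0.35 rad (value of joint lid below 0.35 rad and velocity of joint lid below -1.4 rad/s).
It fails at once if a tube pack was moved by more than 30 mm (distance of any of tube_pack_1_mid, tube_pack_2_mid from where it was at the start of the episode above 0.03 m).
It fails at once if the standing canister was moved by more than 30 mm or tipped (distance of canister from where it was at the start of the episode above 0.03 m or angle between canister's own z axis and vertical above 0.3 rad).
It also fails if it takes over 72 s, if anything falls off the work surface, if the arm or the gripper's body presses on something with over 40 N, if the wrist force passes 120 N, or if a joint passes its speed limit or range.

## Working session

There is one attempt and no reset: what is moved stays moved. The work goes in short steps, Python scripts to look and compute and a tool call to move; the robot and the scene stay as the last step left them, time stands still between calls to the robot, and variables do not carry over. Pictures are saved under pics/ and viewed, and the job is handed in when it is done.

Besides the shell and the picture viewer there is one more tool, called after "Emit:" as name(argument=value, ...) on one line, values as JSON. carry_out: Moves the arm, as the interface text tells. Its arguments: {"type":"object","properties":{"series":{"type":"array"},"squeeze":{"type":"number"}},"required":["series"]}

```bash
mkdir -p pics; ls
python3 - <<'E'
from cell import *
import cv2
for n in("scene","top"):
    im=camera(n); cv2.imwrite(f"pics/{n}0.png",im[:,:,::-1]); c=get_calibration(n); print(n,c["intrinsics"],c["pose"])
print(read_state())
E
```

```text
pics
scene [[446.19980341   0.         315.68908501]
 [  0.         446.19980341 201.88268569]
 [  0.           0.           1.        ]] [[-8.85562754e-01 -1.76974896e-01  4.29486316e-01 -3.63629131e+01]
 [-4.64475383e-01  3.50133751e-01 -8.13430375e-01  1.10452529e+03]
 [-6.42089918e-03 -9.19829464e-01 -3.92265891e-01  7.11428559e+02]
 [ 0.00000000e+00  0.00000000e+00  0.00000000e+00  1.00000000e+00]]
top [[396.61049209   0.         313.11582643]
 [  0.         396.61049209 195.39149528]
 [  0.           0.           1.        ]] [[ 2.05424517e-02 -9.83282812e-01  1.80922410e-01  4.02573447e+02]
 [-9.99673511e-01 -2.29511954e-02 -1.12300692e-02 -7.13559850e+01]
 [ 1.51947196e-02 -1.80632648e-01 -9.83433255e-01  1.13827492e+03]
 [ 0.00000000e+00  0.00000000e+00  0.00000000e+00  1.00000000e+00]]
{'clock': 0.1, 'joints': array([-1.37558851e+00,  3.00409684e-01,  1.52153690e+00, -1.10327655e-05,
        1.32072183e+00, -6.65956800e-02]), 'qd': array([ 0.00163835, -0.00043803, -0.00097285, -0.00083126, -0.00034622,
       -0.00047146]), 'effort': array([-6.61714912e-04, -5.32646334e+01, -3.53284371e+01,  7.09119765e-02,
        2.34872400e-02, -5.99852046e-05]), 'eef_pos': array([ 142.29490612, -530.98580244,  178.13872797]), 'eef_rot': array([-3.14051857e+00, -6.09251878e-05,  2.61806199e-01]), 'wrist_force': array([ 0.58127606, -0.79961425, -0.25706828]), 'moment': array([-0.0035078 ,  0.0061492 , -0.01785275]), 'finger_gap': 94.07093850987701}
```

View pics/scene0.png

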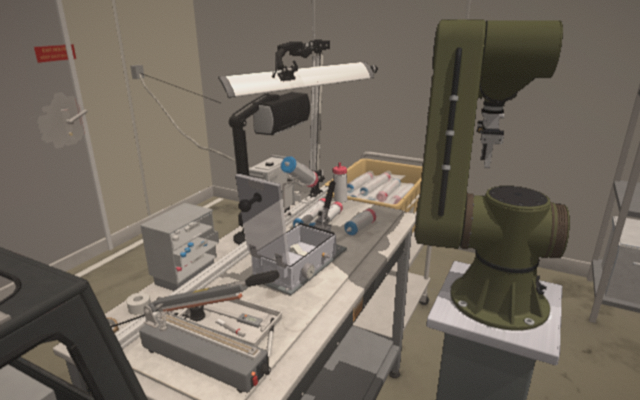

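View pics/top0.png

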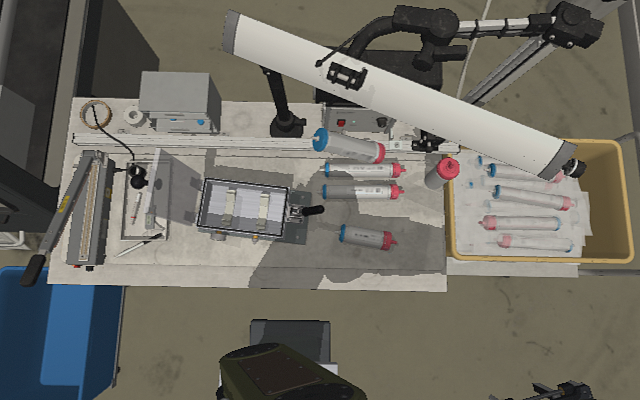

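Top: the chamber is around (243,207) with the hinge at its left and the clamp at (305,210). The canister pack is at (367,236), the tubes at (365,170) and (362,190), and the standing canister at (440,172). I'll zoom in on these.

Run:
```python
import cv2
a=cv2.imread("pics/top0.png")[130:280,130:420]; cv2.imwrite("pics/tz.png",cv2.resize(a,None,fx=2.75,fy=2.75,interpolation=cv2.INTER_CUBIC))
a=cv2.imread("pics/scene0.png")[140:300,220:430]; cv2.imwrite("pics/sz.png",cv2.resize(a,None,fx=3.7,fy=3.7,interpolation=cv2.INTER_CUBIC))
```

```text
(no output)
```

View pics/tz.png

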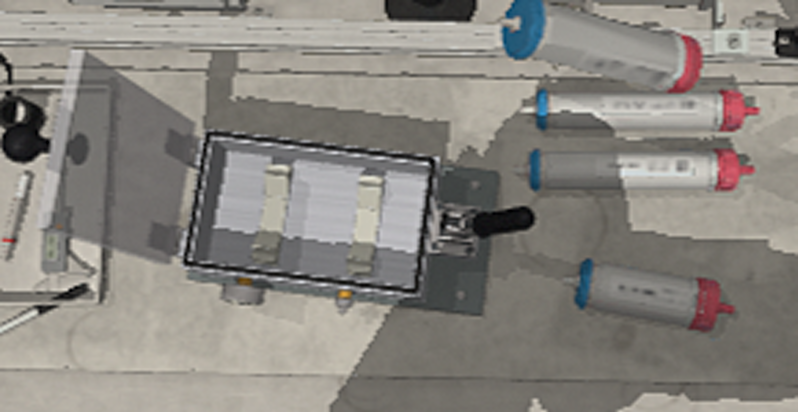

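View pics/sz.png

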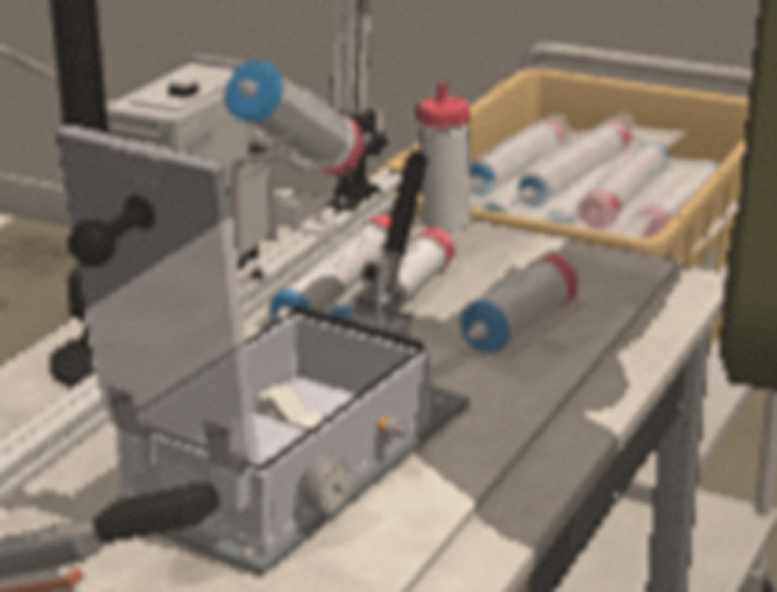

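```bash
cat > h.py <<'E'
import numpy as np
from cell import get_calibration
def ray(n,uv):
    c=get_calibration(n);K=np.array(c["intrinsics"]);T=np.array(c["pose"])
    d=T[:3,:3]@np.linalg.solve(K,np.array([uv[0],uv[1],1.]));return T[:3,3],d
def onz(n,uv,z):
    o,d=ray(n,uv);return o+d*(z-o[2])/d[2]
def proj(n,P):
    c=get_calibration(n);K=np.array(c["intrinsics"]);T=np.array(c["pose"])
    q=K@(T[:3,:3].T@(np.array(P)-T[:3,3]));return q[:2]/q[2]
def tri(uv1,uv2):
    a,d=ray("scene",uv1);b,e=ray("top",uv2)
    A=np.stack([d,-e],1);s=np.linalg.lstsq(A,b-a,rcond=None)[0]
    p=a+d*s[0];q=b+e*s[1];return (p+q)/2,np.linalg.norm(p-q)
E
python3 - <<'E'
import cv2
im=cv2.imread("pics/top0.png")
a=im[170:250,185:325];cv2.imwrite("pics/c1.png",cv2.resize(a,None,fx=5.7,fy=5.7,interpolation=cv2.INTER_CUBIC))
a=im[210:262,325:415];cv2.imwrite("pics/c2.png",cv2.resize(a,None,fx=8,fy=8,interpolation=cv2.INTER_CUBIC))
import numpy as np
from h import *
hsv=cv2.cvtColor(im,cv2.COLOR_BGR2HSV)
for nm,lo,hi in(("blue",(95,110,50),(125,255,255)),("red",(165,110,60),(180,255,255))):
    m=cv2.inRange(hsv,lo,hi);n,l,s,c=cv2.connectedComponentsWithStats(m)
    for i in range(1,n):
        if s[i,4]>25 and s[i,0]<470 and s[i,0]>290 and s[i,1]<260: print(nm,s[i],c[i],onz("top",c[i],27).round(1))
E
```

```text
blue [313 128  15  23 246] [320.34146341 139.14227642] [ 774.8 -101.7   27. ]
blue [325 163   4  14  46] [326.56521739 169.02173913] [ 685.3 -121.3   27. ]
blue [323 185   3  14  40] [324.05 191.5 ] [ 619. -115.   27.]
blue [339 224   6  18  64] [341.921875 232.46875 ] [ 503.2 -167.    27. ]
red [373 143  12  21 109] [380.13761468 154.16513761] [ 733.6 -276.7   27. ]
red [437 157  22  23 390] [447.65641026 168.15897436] [ 696.4 -472.6   27. ]
red [392 163  14  15 116] [396.72413793 169.76724138] [ 688.  -324.3   27. ]
red [390 184  14  15 119] [394.78151261 191.09243697] [ 625.  -317.6   27. ]
red [381 231  16  19 137] [387.27007299 240.45985401] [ 483.6 -294.2   27. ]
```

View pics/c1.png

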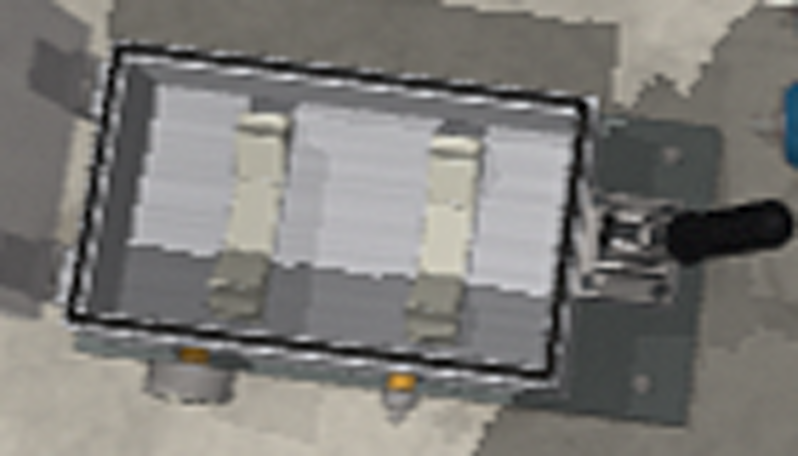

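View pics/c2.png

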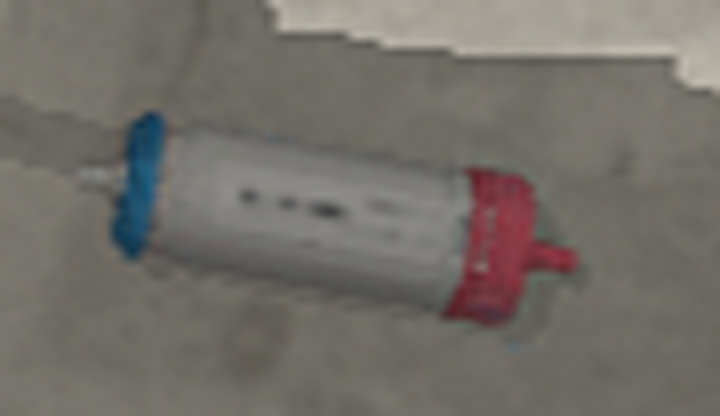

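Run:
```python
from h import *
f=lambda p:((p[0]+.5)/5.7-.5+185,(p[1]+.5)/5.7-.5+170)
C=np.array([onz("top",f(p),86) for p in [(120,50),(585,104),(552,373),(75,320)]])
print(C.round(1)); 
L=lambda i,j:np.linalg.norm(C[i]-C[j])
print("sides",L(0,1),L(1,2),L(2,3),L(3,0),"mid",C.mean(0))
d=(C[0]+C[3]-C[1]-C[2])[:2];d/=np.linalg.norm(d);print("x axis",d,"yaw",np.arctan2(d[1],d[0]))
d2=(C[3]+C[2]-C[0]-C[1])[:2];print("y",np.arctan2(d2[1],d2[0])-np.pi/2)
g=lambda p:((p[0]+.5)/8-.5+325,(p[1]+.5)/8-.5+210)
P=[onz("top",g(p),27)[:2] for p in [(82,178),(122,184),(160,195),(460,243),(532,250),(578,260)]]
print(np.array(P).round(1)); print([np.linalg.norm(P[i]-P[0]).round(1) for i in range(6)])
a=P[4]-P[1];print("axis ang",np.arctan2(a[1],a[0]))
# sides for width: body points
for q in [((200,130),(175,262)),((400,162),(385,300))]:
    A,B=[onz("top",g(p),27)[:2] for p in q];print("side",A,B,np.linalg.norm(A-B),(A+B)/2)
```

```text
[[636.3 208.6  86. ]
 [615.3 -12.9  86. ]
 [487.6  -1.7  86. ]
 [507.3 220.5  86. ]]
sides 222.4821678570864 128.1969462994312 223.09867297624908 129.45160706196427 mid [561.62533194 103.60435764  86.        ]
x axis [0.09133272 0.99582043] yaw 1.4793361491319863
y 1.4810435565601532
[[ 504.6 -147. ]
 [ 502.8 -161.1]
 [ 499.3 -174.4]
 [ 484.8 -279.6]
 [ 482.9 -304.8]
 [ 479.7 -320.9]]
[np.float64(0.0), np.float64(14.2), np.float64(27.9), np.float64(134.1), np.float64(159.3), np.float64(175.7)]
axis ang -1.7086001355854041
side [ 522.40548172 -188.36034218] [ 476.015362   -179.80514468] 47.17239247814139 [ 499.21042186 -184.08274343]
side [ 512.68903181 -258.77028726] [ 464.40894026 -253.16807527] 48.60403295558929 [ 488.54898604 -255.96918127]
```

```bash
cat >> h.py <<'E'
TC=np.array([561.6,103.6,0]);YAW=1.480
tx=np.array([np.cos(YAW),np.sin(YAW),0]);ty=np.array([-np.sin(YAW),np.cos(YAW),0]);tz=np.array([0,0,1.])
def W(x,y,z): return TC+tx*x+ty*y+tz*z
def knob(a,HX=117): return W(HX-195*np.cos(a)+56*np.sin(a),0,92+195*np.sin(a)+56*np.cos(a))
def grip(h,r=90):
    b=1.15-h; return W(-153-r*np.cos(b)+3*np.sin(b),0,104+r*np.sin(b)+3*np.cos(b))
E
python3 - <<'E'
from h import *
print("lamp",tri((228,88),(230,32)),tri((372,70),(572,165)))
f=lambda p:(130+(p[0]+.5)/2.75-.5,130+(p[1]+.5)/2.75-.5); s=lambda p:(220+(p[0]+.5)/3.7-.5,140+(p[1]+.5)/3.7-.5)
print("knob",tri(s((92,240)),f((22,143))),s((92,240)),f((22,143)))
for a in (1.55,1.62,1.69,1.76): print(a,knob(a),proj("scene",knob(a)),proj("top",knob(a)))
print("handle tip px",s((413,155)),f((533,216)))
for h in (0,.05,.1): print(h,grip(h),grip(h,125),proj("scene",grip(h,125)),proj("top",grip(h,125)))
E
```

```text
lamp (array([796.33137606,  68.39818592, 513.88627491]), np.float64(8.381647554443354)) (array([ 576.49950463, -504.54420473,  511.45664327]), np.float64(4.709978263978833))
knob (array([581.80070814, 304.70937521, 281.15470476]), np.float64(0.16583157314218586)) (244.5, 204.5) (137.6818181818182, 181.6818181818182)
1.55 [576.91742041 271.8370385  288.12234437] [253.75807151 197.56172041] [151.29667452 183.57211023]
1.62 [578.14966334 285.37123    284.00970595] [250.27036861 200.90148393] [145.86403838 183.27198196]
1.69 [579.35280685 298.58581151 278.95660408] [246.83869838 204.60478137] [140.80366664 183.08133713]
1.76 [580.52095794 311.416058   272.98778886] [243.48738746 208.65504313] [136.14944831 182.99981328]
handle tip px (331.2567567567568, 181.52702702702703) (323.5, 208.22727272727275)
0 [544.64208704 -82.65519043 187.37421695] [543.34574934 -96.89335904 219.32095486] [330.7231502  179.68845014] [319.28486764 207.40742938]
0.05 [544.26811637 -86.76265216 185.56945077] [ 542.82862597 -102.57312126  216.76170837] [331.64095145 179.91570363] [321.66362722 207.84395613]
0.1 [543.90279171 -90.77515148 183.56080345] [ 542.32374658 -108.11840311  213.92061634] [332.52943603 180.23624095] [323.96772814 208.28951176]
```

Emit:
carry_out(series=[{"delta_pos": [45,38,0],"turn": [0,0,0.15],"hand": 1},{"delta_pos": [90,76,0],"turn": [0,0,0.3],"hand": 1},{"delta_pos": [135,114,0],"turn": [0,0,0.45],"hand": 1},{"delta_pos": [180,152,-10],"turn": [0,0,0.6],"hand": 1},{"delta_pos": [225,190,-20],"turn": [0,0,0.75],"hand": 1},{"delta_pos": [270,228,-30],"turn": [0,0,0.9],"hand": 1},{"delta_pos": [310,265,-45],"turn": [0,0,1.04],"hand": 1},{"delta_pos": [350,297.5,-58],"turn": [0,0,1.17],"hand": 1}])

```text
clock: 1.1
eef_pos: [493.4, -232.1, 120.0]
eef_rot: [-3.141, -0.0, 1.437]
wrist_force: [0.0, -1.1, -0.2]
finger_gap: 94.0
```

Emit:
carry_out(series=[{"delta_pos": [0,0,0],"turn": [0,0,0],"hand": 1},{"delta_pos": [0,0,0],"turn": [0,0,0],"hand": 1},{"delta_pos": [0,0,0],"turn": [0,0,0],"hand": 1}])

```text
clock: 1.48
eef_pos: [491.8, -234.7, 121.0]
eef_rot: [3.141, 0.0, 1.43]
wrist_force: [-0.3, 0.4, -0.0]
finger_gap: 94.1
```

Run:
```python
from cell import *
from h import *
import cv2
s=read_state();print(s["clock"],s["eef_pos"],s["eef_rot"],s["joints"])
im=camera("top");a=im[130:280,260:480,::-1];cv2.imwrite("pics/t1.png",cv2.resize(a,None,fx=3.6,fy=3.6))
im=camera("scene");a=im[140:300,220:430,::-1];cv2.imwrite("pics/s1.png",cv2.resize(a,None,fx=3.6,fy=3.6))
```

```text
1.475 [ 491.76952477 -234.67501885  121.04179277] [3.14113840e+00 2.33199474e-04 1.42963350e+00] [-5.12437010e-01  3.42051512e-01  1.60470164e+00 -5.64616284e-05
  1.19433160e+00 -3.71253494e-01]
```

View pics/t1.png

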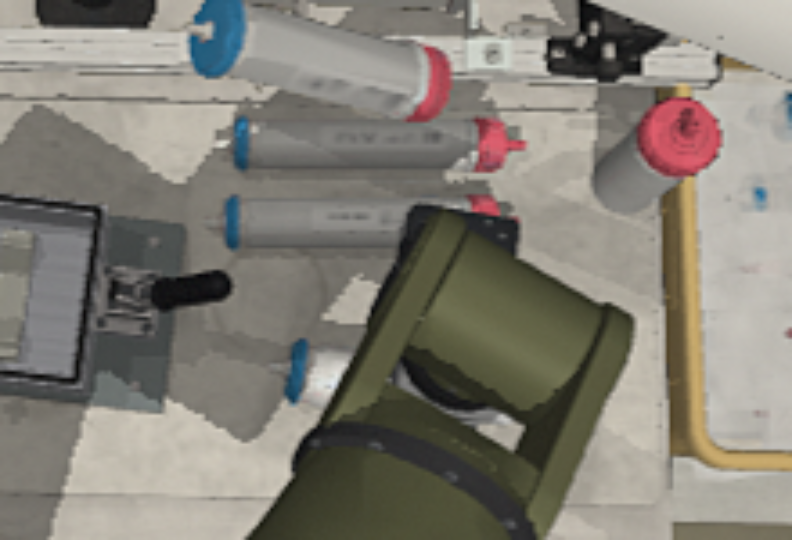

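View pics/s1.png

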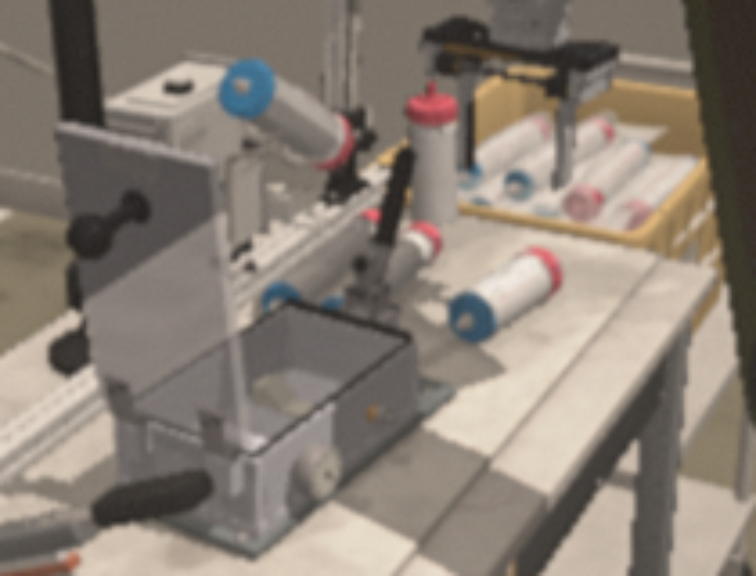

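The jaws sit above the pack, and nothing in either view has been disturbed. I'll lower and grip.

Emit:
carry_out(series=[{"delta_pos": [0.5,1,-35],"turn": [0,0,0],"hand": 1},{"delta_pos": [0.5,1,-65],"turn": [0,0,0],"hand": 1},{"delta_pos": [0.5,1,-90],"turn": [0,0,0],"hand": 1},{"delta_pos": [0.5,1,-105],"turn": [0,0,0],"hand": 1},{"delta_pos": [0.5,1,-112],"turn": [0,0,0],"hand": 1},{"delta_pos": [0.5,1,-112],"turn": [0,0,0],"hand": 1}])

```text
clock: 2.33
eef_pos: [492.9, -232.9, 8.9]
eef_rot: [3.141, 0.0, 1.432]
wrist_force: [0.6, -0.7, -0.2]
finger_gap: 94.2
```

Emit:
carry_out(series=[{"delta_pos": [0,0,0],"turn": [0,0,0],"hand": 0.5},{"delta_pos": [0,0,0],"turn": [0,0,0],"hand": 0.4},{"delta_pos": [0,0,0],"turn": [0,0,0],"hand": 0.4},{"delta_pos": [0,0,0],"turn": [0,0,0],"hand": 0.4},{"delta_pos": [0,0,0],"turn": [0,0,0],"hand": 0.4}], squeeze=20)

```text
clock: 2.95
eef_pos: [492.9, -232.8, 8.7]
eef_rot: [3.141, 0.0, 1.432]
wrist_force: [0.6, 0.3, -0.2]
finger_gap: 50.1
```

Emit:
carry_out(series=[{"delta_pos": [0,0,15],"turn": [0,0,0],"hand": 0.3},{"delta_pos": [0,0,40],"turn": [0,0,0],"hand": 0.3},{"delta_pos": [0,0,80],"turn": [0,0,0],"hand": 0.3},{"delta_pos": [0,0,120],"turn": [0,0,0],"hand": 0.3},{"delta_pos": [0,0,150],"turn": [0,0,0],"hand": 0.3},{"delta_pos": [0,0,150],"turn": [0,0,0],"hand": 0.3}], squeeze=30)

```text
clock: 3.7
eef_pos: [493.6, -233.2, 161.2]
eef_rot: [3.137, 0.002, 1.432]
wrist_force: [0.5, 0.3, -3.6]
finger_gap: 49.5
```

Run:
```python
from cell import *
from h import *
import cv2
s=read_state();print(s["clock"],s["eef_pos"],s["eef_rot"],s["finger_gap"],s["wrist_force"])
im=camera("top");a=im[130:280,260:480,::-1];cv2.imwrite("pics/t2.png",cv2.resize(a,None,fx=3.6,fy=3.6))
im=camera("scene");a=im[110:270,270:480,::-1];cv2.imwrite("pics/s2.png",cv2.resize(a,None,fx=3.6,fy=3.6))
```

```text
3.7 [ 493.61109537 -233.18360419  161.24489676] [3.13745759e+00 1.58544454e-03 1.43179939e+00] 49.46939654143225 [ 0.4928982   0.28091458 -3.61097769]
```

View pics/s2.png

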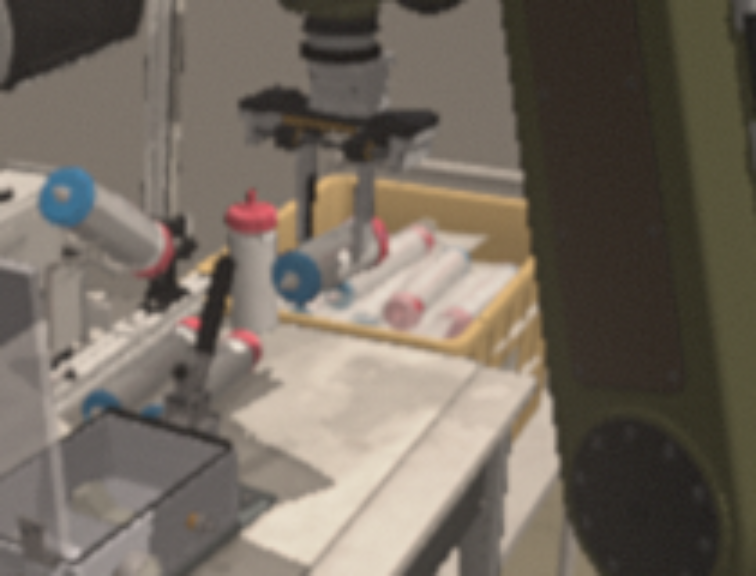

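Run:
```python
from h import *
y=1.432;d=np.array([np.cos(y),np.sin(y),0]);n=np.array([-d[1],d[0],0]);c=np.array([493.2,-233.2,179.3])
for px in [(297,278),(68,0)][:1]:
    uv=(270+(px[0]+.5)/3.6-.5,110+(px[1]+.5)/3.6-.5)
    o,r=ray("scene",uv);t=np.dot(c-o,n)/np.dot(r,n);p=o+t*r;print(p,np.dot(p-c,d))
```

```text
[ 501.47006056 -173.99896461  175.49057441] 59.77588554199498
```

View pics/t2.png

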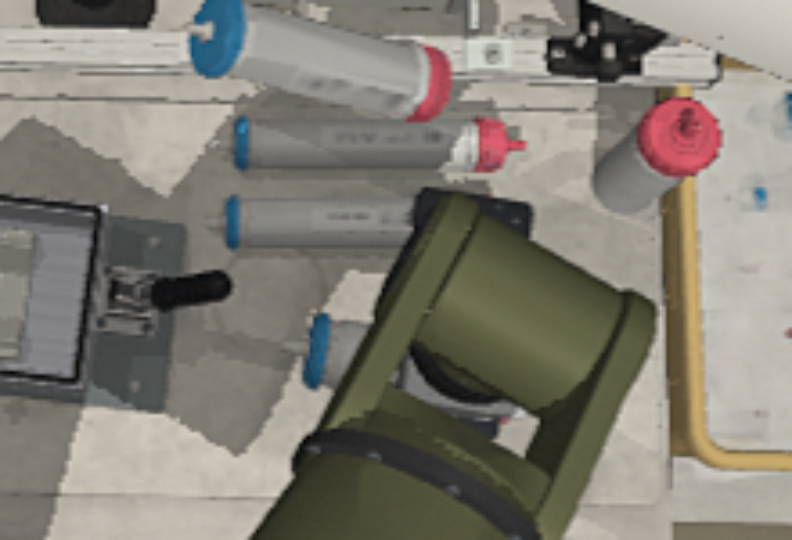

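Run:
```python
from h import *
y=1.432;d=np.array([np.cos(y),np.sin(y),0]);c=np.array([493.2,-233.2,179.3])
for px in [(311,350),(325,352)]:
    uv=(260+(px[0]+.5)/3.6-.5,130+(px[1]+.5)/3.6-.5)
    p=onz("top",uv,179.3);print(p,np.dot(p-c,d),np.cross(d,p-c)[2])
# target
g=W(0,0,0);print(g)
```

```text
[ 503.24090522 -163.74733015  179.3       ] 70.1739308696722 -0.33548979546569946
[ 502.09888508 -173.2005816   179.3       ] 60.65358927246191 -0.5123200849385245
[561.6 103.6   0. ]
```

Emit:
carry_out(series=[{"delta_pos": [0,0,50],"turn": [0,0,0],"hand": 0.3},{"delta_pos": [0,0,95],"turn": [0,0,0],"hand": 0.3},{"delta_pos": [10,20,110],"turn": [0,0,0],"hand": 0.3},{"delta_pos": [20,65,110],"turn": [0,0,0.01],"hand": 0.3},{"delta_pos": [30,115,110],"turn": [0,0,0.02],"hand": 0.3},{"delta_pos": [40,165,110],"turn": [0,0,0.03],"hand": 0.3},{"delta_pos": [50,215,110],"turn": [0,0,0.04],"hand": 0.3},{"delta_pos": [58,265,110],"turn": [0,0,0.048],"hand": 0.3}])

```text
clock: 4.8
eef_pos: [550.6, 33.9, 266.9]
eef_rot: [-3.139, 0.0, 1.48]
wrist_force: [-0.1, 0.1, -1.7]
finger_gap: 49.9
```

Emit:
carry_out(series=[{"delta_pos": [7,45,0],"turn": [0,0,0],"hand": 0.3},{"delta_pos": [10.7,65,0],"turn": [0,0,0],"hand": 0.3},{"delta_pos": [10.7,71.4,0],"turn": [0,0,0],"hand": 0.3},{"delta_pos": [10.7,71.4,-20],"turn": [0,0,0],"hand": 0.3},{"delta_pos": [10.7,71.4,-60],"turn": [0,0,0],"hand": 0.3},{"delta_pos": [10.7,71.4,-110],"turn": [0,0,0],"hand": 0.3},{"delta_pos": [10.7,71.4,-140],"turn": [0,0,0],"hand": 0.3},{"delta_pos": [10.7,71.4,-140],"turn": [0,0,0],"hand": 0.3}])

```text
clock: 5.8
eef_pos: [560.4, 102.3, 126.7]
eef_rot: [-3.137, 0.001, 1.478]
wrist_force: [-0.3, 0.9, -0.6]
finger_gap: 49.8
```

Run:
```python
from cell import *
from h import *
import cv2
s=read_state();print(s["clock"],s["eef_pos"],s["eef_rot"],s["finger_gap"],s["wrist_force"],s["joints"])
im=camera("top");a=im[130:280,160:380,::-1];cv2.imwrite("pics/t3.png",cv2.resize(a,None,fx=3.6,fy=3.6))
im=camera("scene");a=im[140:300,200:410,::-1];cv2.imwrite("pics/s3.png",cv2.resize(a,None,fx=3.6,fy=3.6))
```

```text
5.8 [560.3984407  102.29523289 126.65590924] [-3.13732107e+00  1.09169995e-03  1.47845867e+00] 49.75770693516131 [-0.34595641  0.85090352 -0.60422099] [ 1.16354749e-01  3.92238226e-01  1.52175049e+00 -1.94044449e-04
  1.23200903e+00  2.08759631e-01]
```

View pics/t3.png

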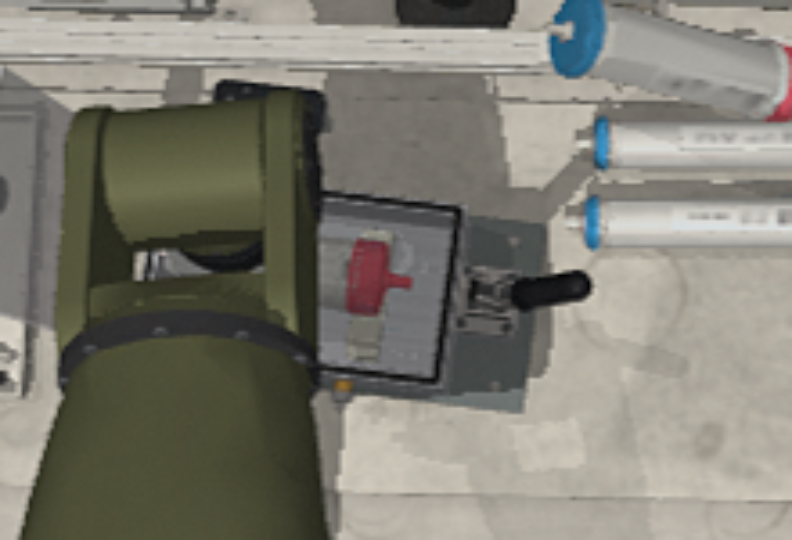

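View pics/s3.png

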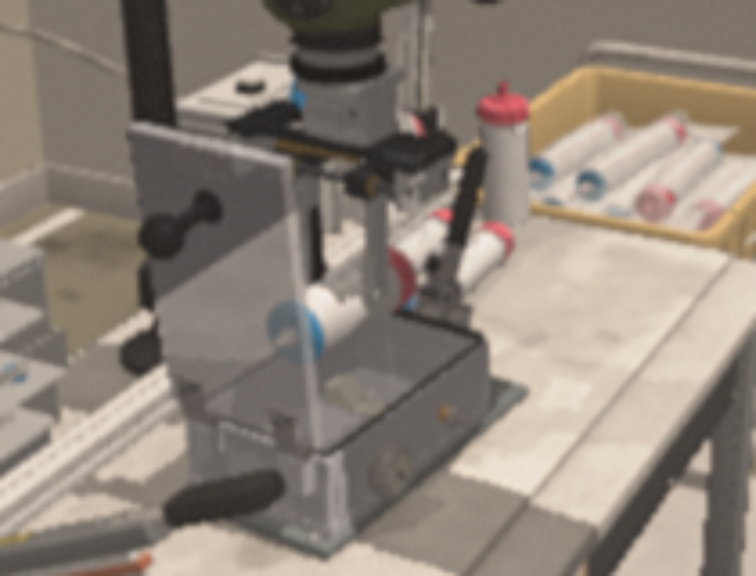

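Run:
```python
from h import *
c=np.array([560.4,102.3,144.8])
for px in [(367,276),(386,282),(411,282)]:
    uv=(160+(px[0]+.5)/3.6-.5,130+(px[1]+.5)/3.6-.5)
    p=onz("top",uv,144.8);print(p,np.dot(p-TC,tx),np.dot(p-TC,ty))
f=lambda p:(160+(p[0]+.5)/3.6-.5,130+(p[1]+.5)/3.6-.5)
A=onz("top",f((461,209)),86);B=onz("top",f((437,381)),86);m=(A+B)/2-TC;print(m@tx,m@ty,np.linalg.norm(A-B))
```

```text
[554.24117432  47.04123962 144.8       ] -56.99302272873208 2.2002388550113947
[550.28738987  33.54105262 144.8       ] -70.7960964237499 4.913653164401333
[550.687766    16.01588216 144.8       ] -88.21277522916094 2.925890569975498
-111.54840539171254 0.42955870180015504 130.02214172165168
```

Emit:
carry_out(series=[{"delta_pos": [0,0,-25],"turn": [0,0,0],"hand": 0.3},{"delta_pos": [0,0,-50],"turn": [0,0,0],"hand": 0.3},{"delta_pos": [0,0,-65],"turn": [0,0,0],"hand": 0.3},{"delta_pos": [0,0,-76],"turn": [0,0,0],"hand": 0.3},{"delta_pos": [0,0,-84],"turn": [0,0,0],"hand": 0.3},{"delta_pos": [0,0,-88],"turn": [0,0,0],"hand": 0.3},{"delta_pos": [0,0,-90],"turn": [0,0,0],"hand": 0.3},{"delta_pos": [0,0,-90],"turn": [0,0,0],"hand": 0.3}])

```text
clock: 6.9
eef_pos: [561.7, 103.7, 38.8]
eef_rot: [3.141, -0.0, 1.48]
wrist_force: [-0.2, -0.2, -1.6]
finger_gap: 49.9
```

Emit:
carry_out(series=[{"delta_pos": [0,0,-1],"turn": [0,0,0],"hand": 0.3},{"delta_pos": [0,0,-2],"turn": [0,0,0],"hand": 0.3},{"delta_pos": [0,0,-2],"turn": [0,0,0],"hand": 0.3}])

```text
clock: 7.28
eef_pos: [561.6, 103.7, 36.7]
eef_rot: [3.141, 0.0, 1.48]
wrist_force: [1.3, 0.1, -2.2]
finger_gap: 49.9
```

Emit:
carry_out(series=[{"delta_pos": [0,0,-1],"turn": [0,0,0],"hand": 0.3},{"delta_pos": [0,0,-1],"turn": [0,0,0],"hand": 0.58},{"delta_pos": [0,0,-1],"turn": [0,0,0],"hand": 0.66},{"delta_pos": [0,0,-1],"turn": [0,0,0],"hand": 0.72},{"delta_pos": [0,0,-1],"turn": [0,0,0],"hand": 0.72},{"delta_pos": [0,0,-1],"turn": [0,0,0],"hand": 0.72}])

```text
clock: 8.02
eef_pos: [561.5, 103.7, 35.6]
eef_rot: [-3.141, 0.0, 1.48]
wrist_force: [-0.4, 0.5, -0.5]
finger_gap: 67.5
```

Emit:
carry_out(series=[{"delta_pos": [0,0,20],"turn": [0,0,0],"hand": 0.72},{"delta_pos": [0,0,50],"turn": [0,0,0],"hand": 0.72},{"delta_pos": [0,0,90],"turn": [0,0,0],"hand": 0.72},{"delta_pos": [0,0,140],"turn": [0,0,0],"hand": 1},{"delta_pos": [0,0,195],"turn": [0,0,0],"hand": 1},{"delta_pos": [0,0,250],"turn": [0,0,0],"hand": 1},{"delta_pos": [-30,-20,300],"turn": [0,0,0],"hand": 1},{"delta_pos": [-60,-40,320],"turn": [0,0,0],"hand": 1}])

```text
clock: 9.02
eef_pos: [501.1, 63.3, 358.3]
eef_rot: [3.138, -0.0, 1.48]
wrist_force: [0.5, -1.0, -0.1]
finger_gap: 93.9
```

Run:
```python
from cell import *
from h import *
import cv2
s=read_state();print(s["clock"],s["eef_pos"],s["eef_rot"],s["finger_gap"],s["wrist_force"],s["joints"])
im=camera("top");a=im[130:280,120:340,::-1];cv2.imwrite("pics/t4.png",cv2.resize(a,None,fx=3.6,fy=3.6))
im=camera("scene");a=im[140:300,200:410,::-1];cv2.imwrite("pics/s4.png",cv2.resize(a,None,fx=3.6,fy=3.6))
```

```text
9.025 [501.07824392  63.28134859 358.34749411] [ 3.13806736e+00 -4.70829329e-04  1.48021354e+00] 93.94716188313156 [ 0.47034792 -1.03586129 -0.05716494] [ 5.31177948e-02  1.26502553e-01  1.32250165e+00 -3.91437139e-05
  1.68903207e+00  1.43696728e-01]
```

View pics/t4.png

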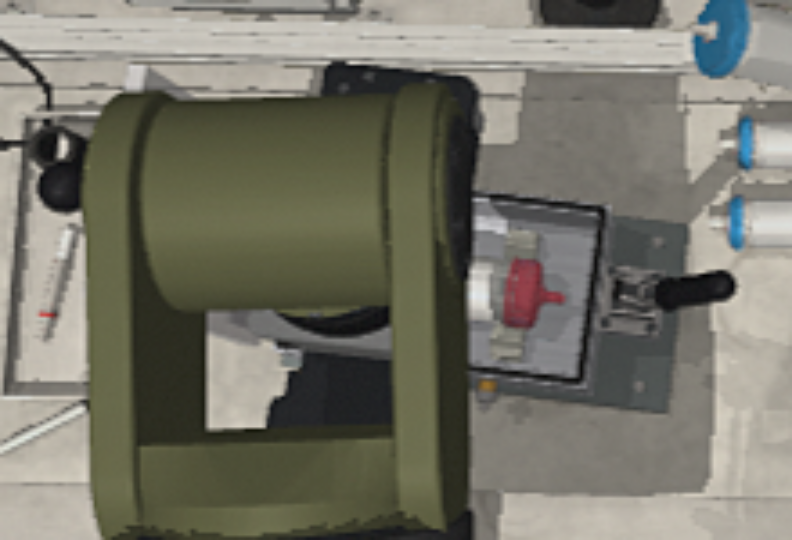

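View pics/s4.png

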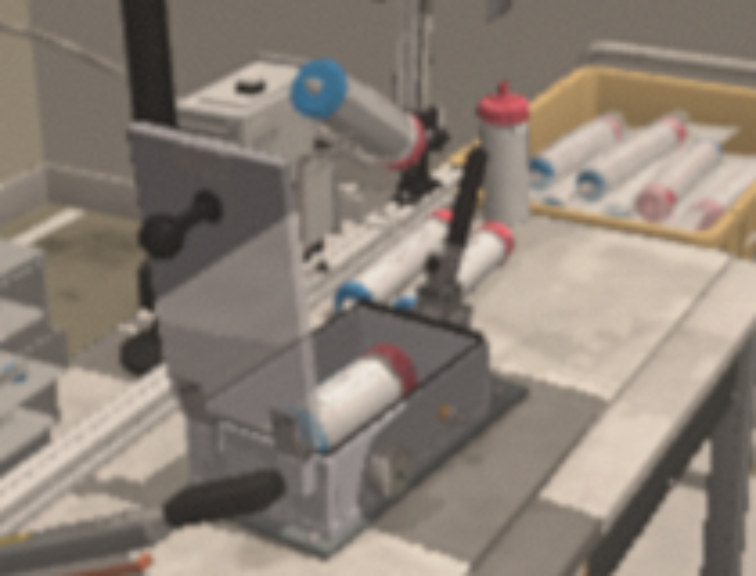

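```bash
cat >> h.py <<'E'
def knob(a,HX=125): return W(HX-195*np.cos(a)+56*np.sin(a),0,92+195*np.sin(a)+56*np.cos(a))
E
python3 - <<'E'
from h import *
f=lambda p:(120+(p[0]+.5)/3.6-.5,130+(p[1]+.5)/3.6-.5)
for px in [(505,290),(522,293),(541,296),(565,297)]:
    p=onz("top",f(px),55);print(np.dot(p-TC,tx),np.dot(p-TC,ty))
k,e=tri((200+162.5/3.6-.5,140+236.5/3.6-.5),f((62,187)));print(k,e,(k-TC)@tx,(k-TC)@ty)
for a in(1.62,1.65,1.68,1.71,1.74):print(a,knob(a))
E
```

```text
-41.99778066860635 0.7711215097570407
-55.198642195216046 1.5966807391612645
-69.9107362307489 2.249063387832303
-88.21244164396332 0.9394745520289978
[581.33359702 306.33185087 280.35769834] 1.9740634305486873 203.68604416210528 -1.2702850179184049
1.62 [578.87503634 293.33827676 284.00970595]
1.65 [579.39457967 299.04461823 281.95791078]
1.68 [579.90830887 304.68710093 279.7351663 ]
1.71 [580.41576162 310.26064701 277.34347285]
1.74 [580.91648126 315.76024064 274.78498279]
```

Emit:
carry_out(series=[{"delta_pos": [10,30,10],"turn": [0,0,0],"hand": 1},{"delta_pos": [22,65,12],"turn": [0,0,0],"hand": 1},{"delta_pos": [34,102,12],"turn": [0,0,0],"hand": 1},{"delta_pos": [46,140,12],"turn": [0,0,0],"hand": 1},{"delta_pos": [58,178,12],"turn": [0,0,0],"hand": 1},{"delta_pos": [68,212,12],"turn": [0,0,0],"hand": 1},{"delta_pos": [76,235,12],"turn": [0,0,0],"hand": 1},{"delta_pos": [78.7,241.8,12],"turn": [0,0,0],"hand": 1}])

```text
clock: 10.12
eef_pos: [580.5, 306.8, 365.9]
eef_rot: [-3.14, 0.001, 1.481]
wrist_force: [0.9, 0.2, 0.4]
finger_gap: 94.2
```

Emit:
carry_out(series=[{"delta_pos": [0,0,0],"turn": [0,0,0],"hand": 1},{"delta_pos": [0,0,-20],"turn": [0,0,0],"hand": 1},{"delta_pos": [0,0,-50],"turn": [0,0,0],"hand": 1},{"delta_pos": [0,0,-80],"turn": [0,0,0],"hand": 1},{"delta_pos": [0,0,-100],"turn": [0,0,0],"hand": 1},{"delta_pos": [0,0,-106],"turn": [0,0,0],"hand": 1},{"delta_pos": [0,0,-106],"turn": [0,0,0],"hand": 1}])

```text
clock: 11.0
eef_pos: [580.4, 305.0, 262.3]
eef_rot: [3.141, -0.0, 1.479]
wrist_force: [0.3, -0.1, -0.2]
finger_gap: 94.0
```

Run:
```python
from cell import *
from h import *
import cv2
s=read_state();print(s["clock"],s["eef_pos"],s["eef_rot"],s["finger_gap"],s["wrist_force"],s["joints"])
im=camera("scene");a=im[110:270,180:390,::-1];cv2.imwrite("pics/s5.png",cv2.resize(a,None,fx=3.6,fy=3.6))
```

```text
11.0 [580.35735083 304.98989617 262.34923106] [ 3.14100578e+00 -3.25864114e-04  1.47927030e+00] 94.01336489600526 [ 0.29781747 -0.10146298 -0.23748068] [ 4.28004773e-01  5.07559183e-01  1.04367441e+00 -8.50174841e-06
  1.58968784e+00  5.19530730e-01]
```

View pics/s5.png

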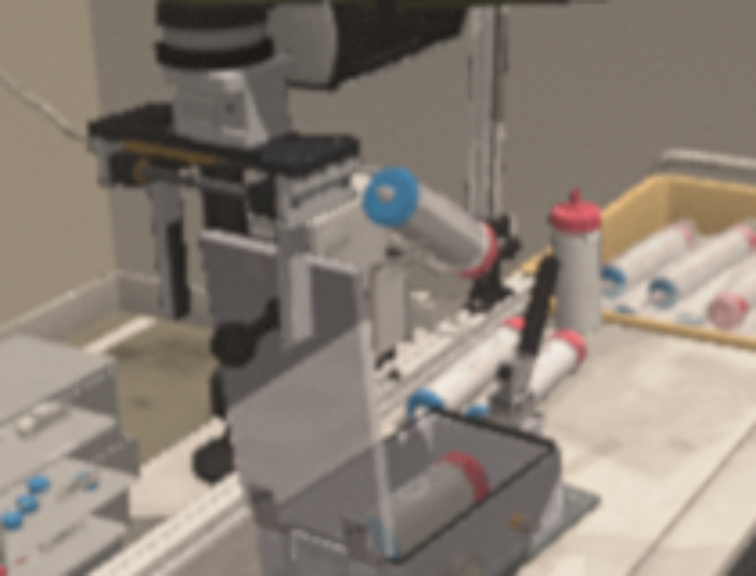

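Run:
```python
from h import *
t=np.array([580.4,305,262.3])
for d in(-47,0,47):
  for dz in (0,19):
    p=proj("scene",t+ty*d+tz*dz);print(d,dz,p,((p-[180,110])*3.6).round())
```

```text
-47 0 [231.08722747 207.58672444] [184. 351.]
-47 19 [230.46876218 200.58418649] [182. 326.]
0 0 [245.39673098 211.70641677] [235. 366.]
0 19 [244.86320568 204.57994607] [234. 340.]
47 0 [260.33789805 216.00796444] [289. 382.]
47 19 [259.89752822 208.75332994] [288. 356.]
```

Run:
```python
from h import *
import cv2
im=cv2.imread("pics/s1.png")
t=np.array([491.8,-234.7,121]);y=1.43;n=np.array([-np.sin(y),np.cos(y),0])
for d in(-47,-60,47,60):
    p=(proj("scene",t+n*d)-[220,140])*3.6;print(d,p);cv2.circle(im,tuple(int(v) for v in p),3,(0,0,255),-1)
cv2.imwrite("pics/s1m.png",im[0:300,350:756])
im=cv2.imread("pics/s5.png")
t=np.array([580.4,305,262.3])
for d in(-47,-60,47,60):
    p=(proj("scene",t+ty*d)-[180,110])*3.6;cv2.circle(im,tuple(int(v) for v in p),3,(0,0,255),-1)
cv2.imwrite("pics/s5m.png",cv2.resize(im[80:420,60:400],None,fx=1.7,fy=1.7))
```

```text
-47 [466.96990376 192.3181038 ]
-60 [455.70072915 189.48834827]
47 [551.54368196 213.55507319]
60 [563.68550064 216.60395473]
```

View pics/s1m.png

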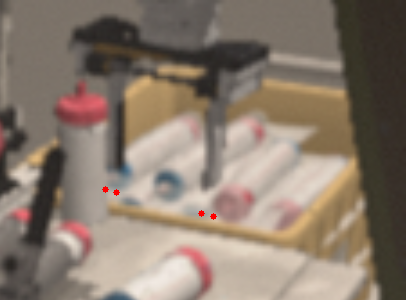

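View pics/s5m.png

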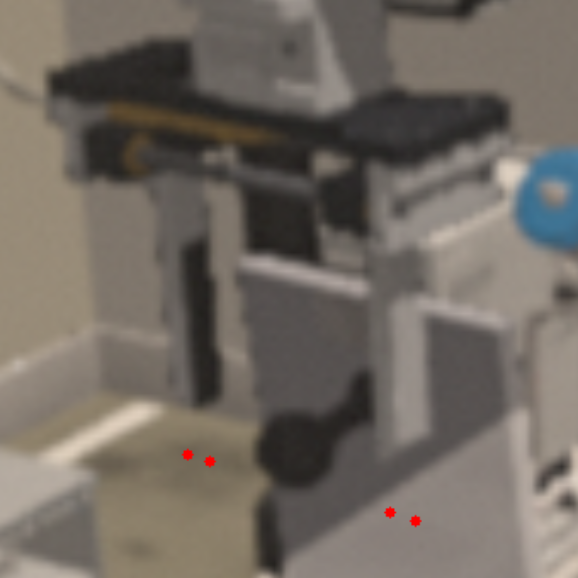

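Both open-finger views show the tips about 20 mm higher than the TCP I'd expect. I'll half close the jaws, clear of the 32 mm ball, and look again before gripping.

Emit:
carry_out(series=[{"delta_pos": [0,0,0],"turn": [0,0,0],"hand": 0.7},{"delta_pos": [0,0,0],"turn": [0,0,0],"hand": 0.5},{"delta_pos": [0,0,0],"turn": [0,0,0],"hand": 0.45},{"delta_pos": [0,0,0],"turn": [0,0,0],"hand": 0.45}], squeeze=15)

```text
clock: 11.55
eef_pos: [580.2, 305.5, 261.7]
eef_rot: [3.142, 0.0, 1.48]
wrist_force: [0.1, -0.2, 0.2]
finger_gap: 57.5
```

Run:
```python
from cell import *
from h import *
import cv2
s=read_state();print(s["clock"],s["eef_pos"],s["finger_gap"],s["wrist_force"])
im=camera("scene")[:,:,::-1].copy();a=cv2.resize(im[125:235,200:310],None,fx=5.4,fy=5.4,interpolation=cv2.INTER_CUBIC)
t=s["eef_pos"]
for d in(-21,21):
    p=(proj("scene",t+ty*d)-[200,125])*5.4;cv2.circle(a,tuple(int(v) for v in p),3,(0,0,255),-1)
cv2.imwrite("pics/s6.png",a)
```

```text
11.55 [580.23639475 305.46369813 261.68386321] 57.49991729111638 [ 0.12351071 -0.20207405  0.21132087]
```

View pics/s6.png

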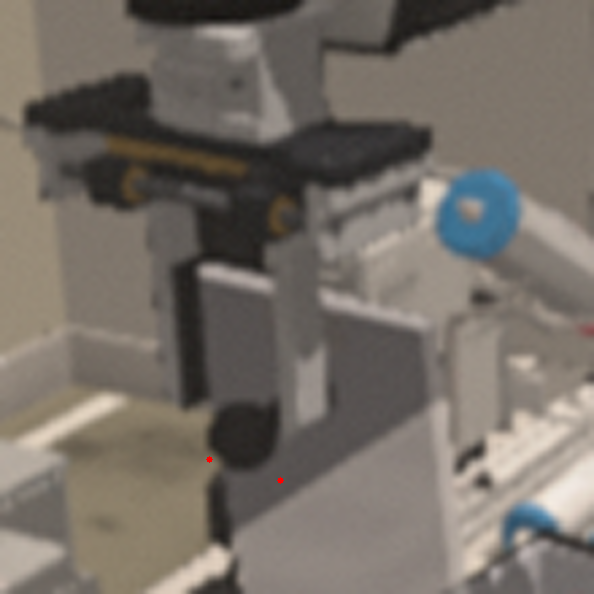

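Emit:
carry_out(series=[{"delta_pos": [0,0,0],"turn": [0,0,0],"hand": 0.4},{"delta_pos": [0,0,0],"turn": [0,0,0],"hand": 0.3},{"delta_pos": [0,0,0],"turn": [0,0,0],"hand": 0.3},{"delta_pos": [0,0,0],"turn": [0,0,0],"hand": 0.3},{"delta_pos": [0,0,0],"turn": [0,0,0],"hand": 0.3}], squeeze=4)

```text
clock: 12.22
eef_pos: [580.6, 305.3, 261.7]
eef_rot: [3.141, -0.0, 1.48]
wrist_force: [5.3, -0.7, -0.1]
finger_gap: 28.6
```

Run:
```python
from cell import *
from h import *
import cv2
s=read_state();print(s["clock"],s["eef_pos"],s["finger_gap"],s["wrist_force"])
im=camera("scene")[:,:,::-1].copy();a=cv2.resize(im[125:235,200:310],None,fx=5.4,fy=5.4,interpolation=cv2.INTER_CUBIC)
cv2.imwrite("pics/s7.png",a)
```

```text
12.225 [580.63199091 305.32042447 261.7133879 ] 28.594589512984403 [ 5.25825278 -0.66165978 -0.13105237]
```

View pics/s7.png

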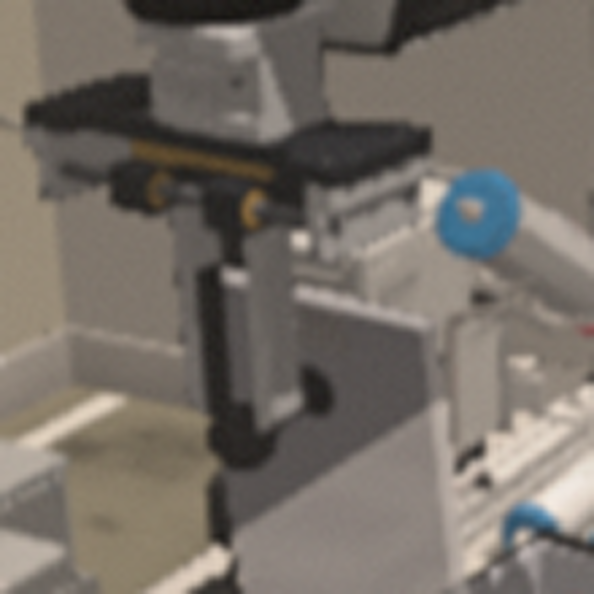

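Run:
```python
from h import *
f=lambda p:(120+(p[0]+.5)/3.6-.5,130+(p[1]+.5)/3.6-.5)
s=lambda p:(200+(p[0]+.5)/3.6-.5,140+(p[1]+.5)/3.6-.5)
for a in [(148,275),(148,300),(140,352)]:
    print(tri(s(a),f((48,148))))
print(proj("top",(581,306,20)), onz("top",f((48,148)),20), proj("scene",onz("top",f((48,148)),20)),proj("scene",onz("top",f((48,148)),100)),s((140,352)))
```

```text
(array([599.45557962, 319.95616306, 258.02417152]), np.float64(27.01235065613849))
(array([600.37719741, 325.30604686, 242.45972641]), np.float64(33.01312309537658))
(array([604.80218427, 338.32970842, 209.13240505]), np.float64(40.51905864266185))
[175.7679113  201.68372066] [668.32857624 436.04225535  20.        ] [192.28027566 312.56002861] [204.53114904 280.15294289] (238.52777777777777, 237.41666666666666)
```

Run:
```python
import cv2
a=cv2.imread("pics/top0.png")[140:240,100:200];b=cv2.imread("pics/scene0.png")[160:260,200:300]
import numpy as np
cv2.imwrite("pics/kz.png",cv2.resize(np.hstack([a,b]),None,fx=4,fy=4,interpolation=cv2.INTER_CUBIC))
```

```text
(no output)
```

View pics/kz.png

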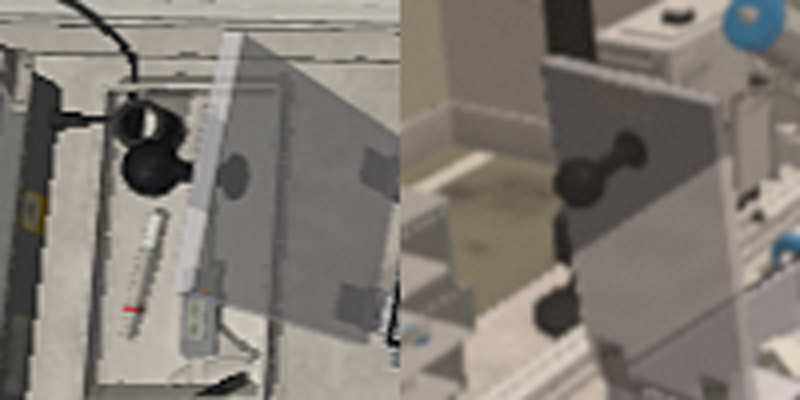

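Contact at 28.6 mm, less than the 32 mm ball, so the pads are only on the ball's upper part. This agrees with the picture: the tips sit about 26 mm higher than the stated TCP suggests. I'll reopen, go lower and grip again.

Emit:
carry_out(series=[{"delta_pos": [0,0,0],"turn": [0,0,0],"hand": 0.6},{"delta_pos": [0,0,0],"turn": [0,0,0],"hand": 0.6},{"delta_pos": [0,0,0],"turn": [0,0,0],"hand": 0.6},{"delta_pos": [1,0,-10],"turn": [0,0,0],"hand": 0.6},{"delta_pos": [1,0,-20],"turn": [0,0,0],"hand": 0.6},{"delta_pos": [1,0,-26],"turn": [0,0,0],"hand": 0.6},{"delta_pos": [1,0,-26],"turn": [0,0,0],"hand": 0.6}])

```text
clock: 13.15
eef_pos: [581.1, 305.4, 235.0]
eef_rot: [-3.141, 0.001, 1.48]
wrist_force: [0.0, 0.3, 0.9]
finger_gap: 56.2
```

Run:
```python
from cell import *
from h import *
import cv2
s=read_state();print(s["clock"],s["eef_pos"],s["finger_gap"],s["wrist_force"])
im=camera("scene")[:,:,::-1].copy();a=cv2.resize(im[125:235,200:310],None,fx=5.4,fy=5.4,interpolation=cv2.INTER_CUBIC)
cv2.imwrite("pics/s8.png",a)
```

```text
13.15 [581.07859001 305.37617093 234.98053439] 56.2291564724385 [0.01232642 0.27315818 0.86541926]
```

View pics/s8.png

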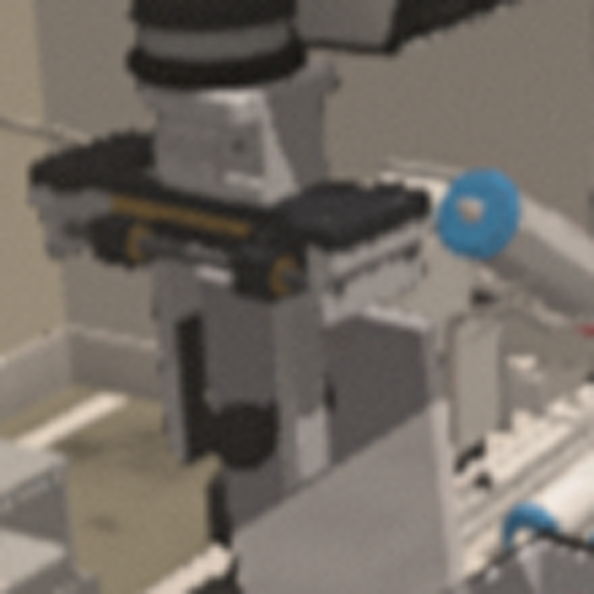

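Emit:
carry_out(series=[{"delta_pos": [0,0,0],"turn": [0,0,0],"hand": 0.3},{"delta_pos": [0,0,0],"turn": [0,0,0],"hand": 0.3},{"delta_pos": [0,0,0],"turn": [0,0,0],"hand": 0.3},{"delta_pos": [0,0,0],"turn": [0,0,0],"hand": 0.3},{"delta_pos": [0,0,0],"turn": [0,0,0],"hand": 0.3}], squeeze=10)

```text
clock: 13.82
eef_pos: [582.0, 305.3, 235.9]
eef_rot: [3.14, -0.001, 1.479]
wrist_force: [6.4, 0.2, -0.1]
finger_gap: 31.4
```

Run:
```python
from h import *
a0=1.675
A=[1.64,1.59,1.53,1.47,1.41,1.35,1.29,1.23, 1.17,1.11,1.05,.99,.93,.87,.81,.75, .69,.63,.57,.51,.45,.40,.35,.30, .26,.22,.18,.14,.11,.08,.05,.03]
ref=knob(a0)
for i,a in enumerate(A):
    d=knob(a)-ref; print(a,(d+[1.5,0,0]).round(1))
    if i%8==7: ref=knob(a); print()
```

```text
1.64 [ 0.9 -6.6  2.5]
1.59 [  0.  -16.2   5.8]
1.53 [ -1.  -27.9   9. ]
1.47 [ -2.1 -39.7  11.5]
1.41 [ -3.2 -51.7  13.3]
1.35 [ -4.3 -63.8  14.4]
1.29 [ -5.4 -75.9  14.8]
1.23 [ -6.5 -88.   14.4]

1.17 [  0.4 -12.1  -1.1]
1.11 [ -0.7 -24.1  -2.9]
1.05 [ -1.8 -35.9  -5.5]
0.99 [ -2.8 -47.6  -8.8]
0.93 [ -3.9 -59.  -12.7]
0.87 [ -4.9 -70.3 -17.3]
0.81 [ -5.9 -81.2 -22.7]
0.75 [ -6.9 -91.7 -28.6]

0.69 [  0.6 -10.2  -6.6]
0.63 [ -0.3 -20.  -13.8]
0.57 [ -1.2 -29.3 -21.5]
0.51 [ -2.  -38.2 -29.8]
0.45 [ -2.7 -46.5 -38.7]
0.4 [ -3.3 -53.1 -46.4]
0.35 [ -3.9 -59.2 -54.4]
0.3 [ -4.4 -65.  -62.8]

0.26 [ 1.1 -4.3 -6.9]
0.22 [  0.7  -8.3 -13.9]
0.18 [  0.4 -12.  -21.1]
0.14 [  0.1 -15.5 -28.5]
0.11 [ -0.1 -17.9 -34.1]
0.08 [ -0.3 -20.1 -39.7]
0.05 [ -0.5 -22.1 -45.4]
0.03 [ -0.6 -23.4 -49.3]
```

Emit:
carry_out(series=[{"delta_pos": [0.9,-6.6,2.5],"turn": [0,0,0],"hand": 0.2},{"delta_pos": [0,-16.2,5.8],"turn": [0,0,0],"hand": 0.2},{"delta_pos": [-1,-27.9,9],"turn": [0,0,0],"hand": 0.2},{"delta_pos": [-2.1,-39.7,11.5],"turn": [0,0,0],"hand": 0.2},{"delta_pos": [-3.2,-51.7,13.3],"turn": [0,0,0],"hand": 0.2},{"delta_pos": [-4.3,-63.8,14.4],"turn": [0,0,0],"hand": 0.2},{"delta_pos": [-5.4,-75.9,14.8],"turn": [0,0,0],"hand": 0.2},{"delta_pos": [-6.5,-88,14.4],"turn": [0,0,0],"hand": 0.2}], squeeze=25)

```text
clock: 14.82
eef_pos: [573.3, 217.6, 250.3]
eef_rot: [-3.139, -0.0, 1.481]
wrist_force: [-10.8, 2.0, 2.0]
finger_gap: 30.7
```

Run:
```python
from cell import *
from h import *
import cv2
s=read_state();print(s["clock"],s["eef_pos"],s["finger_gap"],s["wrist_force"])
im=camera("scene")[:,:,::-1].copy();a=cv2.resize(im[125:255,200:360],None,fx=4.5,fy=4.5,interpolation=cv2.INTER_CUBIC)
cv2.imwrite("pics/s9.png",a)
```

```text
14.825 [573.27325808 217.58735131 250.32053606] 30.675119298819194 [-10.75344157   1.96138229   1.96830104]
```

View pics/s9.png

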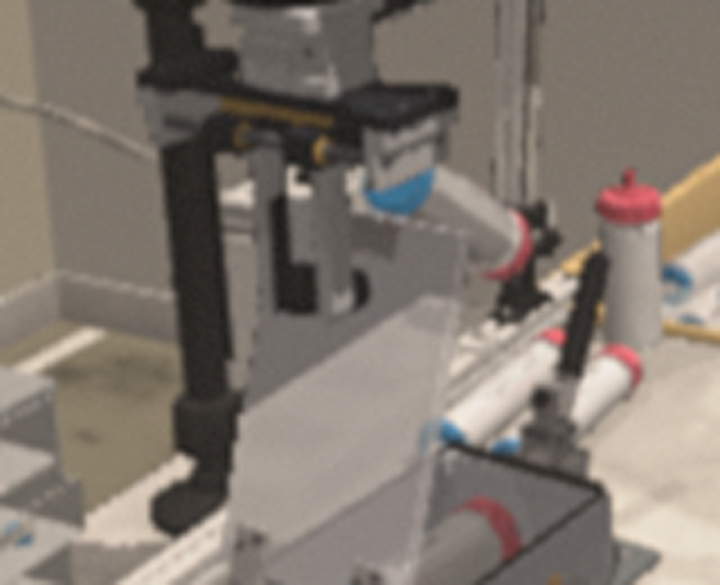

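The lid is following the knob. The side force has changed sign, so I'll take the 1.5–2 mm sideways correction back out and carry on.

Emit:
carry_out(series=[{"delta_pos": [-3,-12.1,-1.1],"turn": [0,0,0],"hand": 0.2},{"delta_pos": [-4.2,-24.1,-2.9],"turn": [0,0,0],"hand": 0.2},{"delta_pos": [-5.3,-35.9,-5.5],"turn": [0,0,0],"hand": 0.2},{"delta_pos": [-6.3,-47.6,-8.8],"turn": [0,0,0],"hand": 0.2},{"delta_pos": [-7.4,-59,-12.7],"turn": [0,0,0],"hand": 0.2},{"delta_pos": [-8.4,-70.3,-17.3],"turn": [0,0,0],"hand": 0.2},{"delta_pos": [-9.4,-81.2,-22.7],"turn": [0,0,0],"hand": 0.2},{"delta_pos": [-10.4,-91.7,-28.6],"turn": [0,0,0],"hand": 0.2}])

```text
clock: 15.88
eef_pos: [563.9, 124.6, 221.4]
eef_rot: [-3.141, 0.001, 1.479]
wrist_force: [-3.1, -1.0, 4.0]
finger_gap: 30.8
```

Run:
```python
from cell import *
from h import *
import cv2
s=read_state();print(s["clock"],s["eef_pos"],s["finger_gap"],s["wrist_force"])
im=camera("scene")[:,:,::-1].copy();a=cv2.resize(im[125:285,200:380],None,fx=3.7,fy=3.7,interpolation=cv2.INTER_CUBIC)
cv2.imwrite("pics/s10.png",a)
```

```text
15.875 [563.85807048 124.5757376  221.4234447 ] 30.78869766434873 [-3.07715041 -1.04860846  4.00492761]
```

View pics/s10.png

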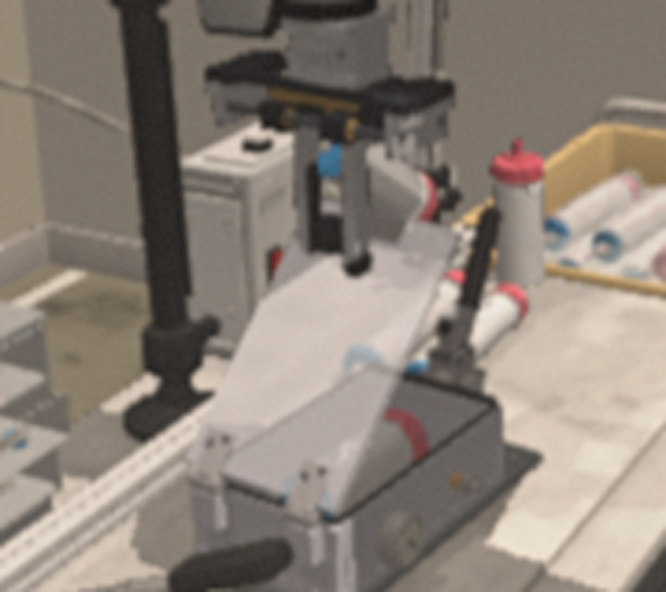

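Emit:
carry_out(series=[{"delta_pos": [-1.5,-10.2,-6.6],"turn": [0,0,0],"hand": 0.2},{"delta_pos": [-2.4,-20,-13.8],"turn": [0,0,0],"hand": 0.2},{"delta_pos": [-3.2,-29.3,-21.5],"turn": [0,0,0],"hand": 0.2},{"delta_pos": [-4,-38.2,-29.8],"turn": [0,0,0],"hand": 0.2},{"delta_pos": [-4.7,-46.5,-38.7],"turn": [0,0,0],"hand": 0.2},{"delta_pos": [-5.3,-53.1,-46.4],"turn": [0,0,0],"hand": 0.2},{"delta_pos": [-5.9,-59.2,-54.4],"turn": [0,0,0],"hand": 0.2},{"delta_pos": [-6.4,-65,-62.8],"turn": [0,0,0],"hand": 0.2}])

```text
clock: 16.92
eef_pos: [557.4, 60.6, 157.7]
eef_rot: [-3.14, -0.0, 1.48]
wrist_force: [-5.2, 0.4, 0.6]
finger_gap: 30.6
```

Run:
```python
from cell import *
from h import *
import cv2
s=read_state();print(s["clock"],s["eef_pos"],s["finger_gap"],s["wrist_force"])
im=camera("scene")[:,:,::-1].copy();a=cv2.resize(im[125:285,200:380],None,fx=3.7,fy=3.7,interpolation=cv2.INTER_CUBIC)
cv2.imwrite("pics/s11.png",a)
```

```text
16.925 [557.40184987  60.60658119 157.66190474] 30.631192041287164 [-5.24371147  0.43951841  0.58743157]
```

View pics/s11.png

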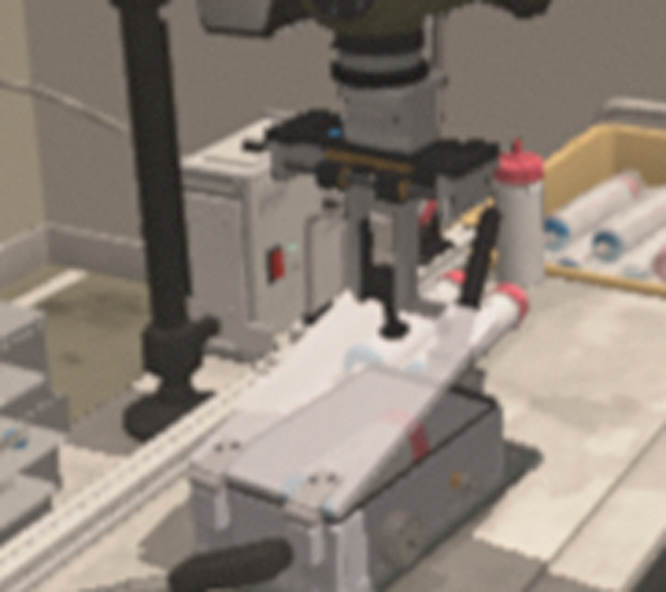

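Emit:
carry_out(series=[{"delta_pos": [-1.5,-4.3,-6.9],"turn": [0,0,0],"hand": 0.2},{"delta_pos": [-1.9,-8.3,-13.9],"turn": [0,0,0],"hand": 0.2},{"delta_pos": [-2.2,-12,-21.1],"turn": [0,0,0],"hand": 0.2},{"delta_pos": [-2.5,-15.5,-28.5],"turn": [0,0,0],"hand": 0.2},{"delta_pos": [-2.7,-17.9,-34.1],"turn": [0,0,0],"hand": 0.2},{"delta_pos": [-2.9,-20.1,-39.7],"turn": [0,0,0],"hand": 0.2},{"delta_pos": [-3.1,-22.1,-45.4],"turn": [0,0,0],"hand": 0.2},{"delta_pos": [-3.2,-23.4,-49.3],"turn": [0,0,0],"hand": 0.2}])

```text
clock: 17.98
eef_pos: [555.0, 37.0, 109.0]
eef_rot: [3.141, 0.0, 1.48]
wrist_force: [5.1, -1.8, -0.2]
finger_gap: 30.7
```

Emit:
carry_out(series=[{"delta_pos": [0,-0.5,-1],"turn": [0,0,0],"hand": 0.2},{"delta_pos": [0,-0.8,-2.5],"turn": [0,0,0],"hand": 0.2},{"delta_pos": [0,-0.8,-2.5],"turn": [0,0,0],"hand": 0.2}])

```text
clock: 18.35
eef_pos: [554.9, 36.2, 106.6]
eef_rot: [3.141, 0.0, 1.48]
wrist_force: [5.8, -2.7, -2.8]
finger_gap: 30.6
```

Run:
```python
from cell import *
from h import *
import cv2
s=read_state();print(s["clock"],s["eef_pos"],s["finger_gap"],s["wrist_force"])
im=camera("scene")[:,:,::-1].copy();a=cv2.resize(im[125:285,200:380],None,fx=3.7,fy=3.7,interpolation=cv2.INTER_CUBIC)
cv2.imwrite("pics/s12.png",a)
```

```text
18.35 [554.8632805   36.21628459 106.56782214] 30.585940947531554 [ 5.83081348 -2.69108019 -2.82004384]
```

View pics/s12.png

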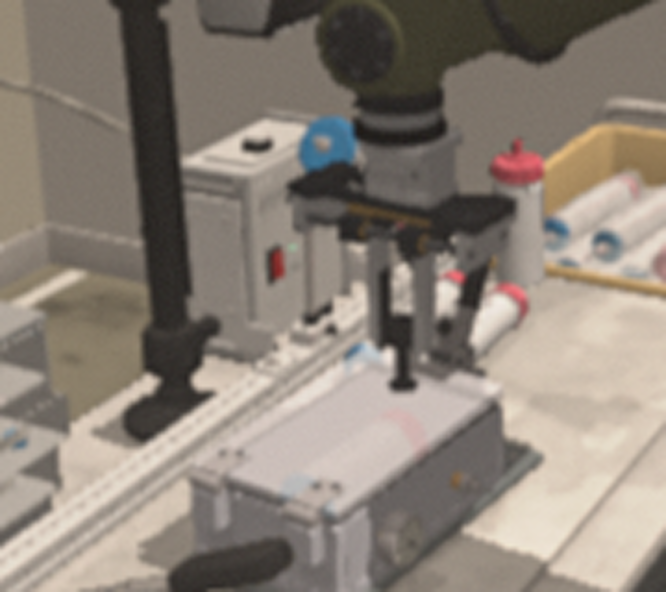

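Emit:
carry_out(series=[{"delta_pos": [0,0,-1],"turn": [0,0,0],"hand": 0.2},{"delta_pos": [0,0,-2],"turn": [0,0,0],"hand": 0.2},{"delta_pos": [0,0,-2],"turn": [0,0,0],"hand": 0.2}])

```text
clock: 18.77
eef_pos: [554.9, 36.0, 105.2]
eef_rot: [3.141, 0.001, 1.48]
wrist_force: [1.9, -5.1, 3.9]
finger_gap: 30.9
```

Fz has changed from −2.8 to +3.9 N, so the lid is on its gasket. I'll release and retreat upwards.

Emit:
carry_out(series=[{"delta_pos": [0,0,0],"turn": [0,0,0],"hand": 0.45},{"delta_pos": [0,0,0],"turn": [0,0,0],"hand": 0.6},{"delta_pos": [0,0,0],"turn": [0,0,0],"hand": 0.7},{"delta_pos": [0,0,10],"turn": [0,0,0],"hand": 0.7},{"delta_pos": [0,0,40],"turn": [0,0,0],"hand": 0.7},{"delta_pos": [0,0,80],"turn": [0,0,0],"hand": 0.7},{"delta_pos": [0,0,130],"turn": [0,0,0],"hand": 0.7},{"delta_pos": [-5,0,170],"turn": [0,0,0],"hand": 0.7}])

```text
clock: 19.77
eef_pos: [549.7, 36.6, 277.6]
eef_rot: [3.14, -0.0, 1.48]
wrist_force: [-0.3, 1.2, 0.3]
finger_gap: 66.0
```

Run:
```python
from cell import *
from h import *
import cv2
s=read_state();print(s["clock"],s["eef_pos"],s["finger_gap"],s["wrist_force"])
im=camera("scene")[:,:,::-1].copy();a=cv2.resize(im[165:285,240:400],None,fx=4.9,fy=4.9,interpolation=cv2.INTER_CUBIC)
cv2.imwrite("pics/s13.png",a)
im=camera("top");a=im[130:280,160:380,::-1];cv2.imwrite("pics/t13.png",cv2.resize(a,None,fx=3.6,fy=3.6))
```

```text
19.775 [549.70322095  36.60159848 277.60531071] 66.02292938602046 [-0.28366669  1.19592468  0.27457117]
```

View pics/s13.png

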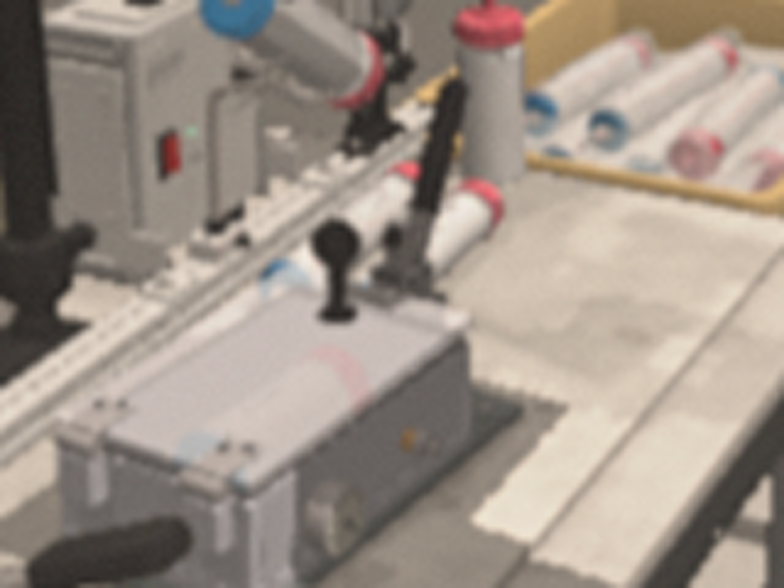

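View pics/t13.png

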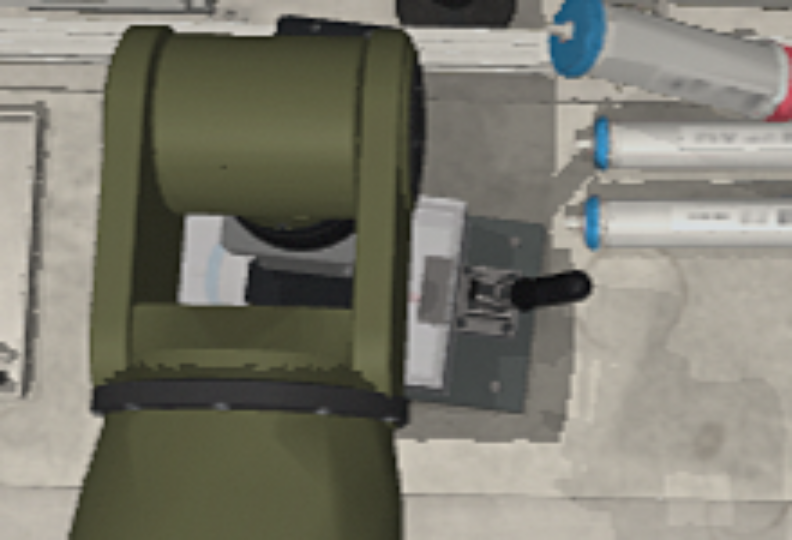

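Run:
```python
from h import *
f=lambda p:(160+(p[0]+.5)/3.6-.5,130+(p[1]+.5)/3.6-.5)
s=lambda p:(240+(p[0]+.5)/4.9-.5,165+(p[1]+.5)/4.9-.5)
for a,b in [((455,92),(580,286)),((425,205),(522,294))]:
    k,e=tri(s(a),f(b));print(k,e,(k-TC)@tx,(k-TC)@ty)
for h in (0,.05,.1):
  for r in(40,90,120):
    g=grip(h,r);print(h,r,g.round(1),((proj("scene",g)-[239.5,164.5])*4.9).round(),((proj("top",g)-[159.5,129.5])*3.6).round())
k,e=tri(s((336,243)),(0,0));
o,r=ray("scene",s((336,243)));n=ty;t=np.dot(TC-o,n)/np.dot(r,n);p=o+t*r;print("knob in mid plane",p,(p-TC)@tx)
```

```text
[ 540.40830645 -101.2389902   205.98211149] 2.218245423015167 -205.91671183283987 2.531317676238991
[543.26158314 -62.64183052 140.07293201] 2.9304085970857714 -167.21982862457187 3.1894612425467272
0 40 [546.5 -62.3 141.7] [419. 202.] [523. 292.]
0 90 [544.6 -82.7 187.4] [435. 127.] [553. 285.]
0 120 [543.5 -94.9 214.8] [445.  82.] [572. 281.]
0.05 40 [546.3 -64.2 141. ] [420. 202.] [526. 292.]
0.05 90 [544.3 -86.8 185.6] [439. 128.] [559. 286.]
0.05 120 [ 543.  -100.3  212.3] [450.  83.] [580. 283.]
0.1 40 [546.2 -66.  140.2] [422. 202.] [528. 292.]
0.1 90 [543.9 -90.8 183.6] [442. 129.] [565. 287.]
0.1 120 [ 542.5 -105.6  209.6] [454.  84.] [588. 284.]
knob in mid plane [555.19452529  33.24624153 149.4577684 ] -70.64475519569494
```

Emit:
carry_out(series=[{"delta_pos": [-2,-40,0],"turn": [0,0,0],"hand": 0.7},{"delta_pos": [-4,-85,0],"turn": [0,0,0],"hand": 0.7},{"delta_pos": [-6.7,-124.6,0],"turn": [0,0,0],"hand": 0.7},{"delta_pos": [-6.7,-124.6,0],"turn": [0,0,0],"hand": 0.7},{"delta_pos": [-6.7,-124.6,-35],"turn": [0,0,0],"hand": 0.7},{"delta_pos": [-6.7,-124.6,-75],"turn": [0,0,0],"hand": 0.7},{"delta_pos": [-6.7,-124.6,-110],"turn": [0,0,0],"hand": 0.7},{"delta_pos": [-6.7,-124.6,-120],"turn": [0,0,0],"hand": 0.7}])

```text
clock: 20.88
eef_pos: [542.2, -87.0, 153.0]
eef_rot: [-3.138, -0.001, 1.481]
wrist_force: [0.6, -0.2, 0.5]
finger_gap: 65.8
```

Run:
```python
from cell import *
from h import *
import cv2
s=read_state();print(s["clock"],s["eef_pos"],s["finger_gap"],s["wrist_force"])
im=camera("scene")[:,:,::-1].copy();a=cv2.resize(im[145:265,270:410],None,fx=4.9,fy=4.9,interpolation=cv2.INTER_CUBIC)
cv2.imwrite("pics/s14.png",a)
```

```text
20.875 [542.21457061 -86.95572649 152.97491493] 65.83538631472591 [ 0.63297237 -0.15376316  0.50307864]
```

View pics/s14.png

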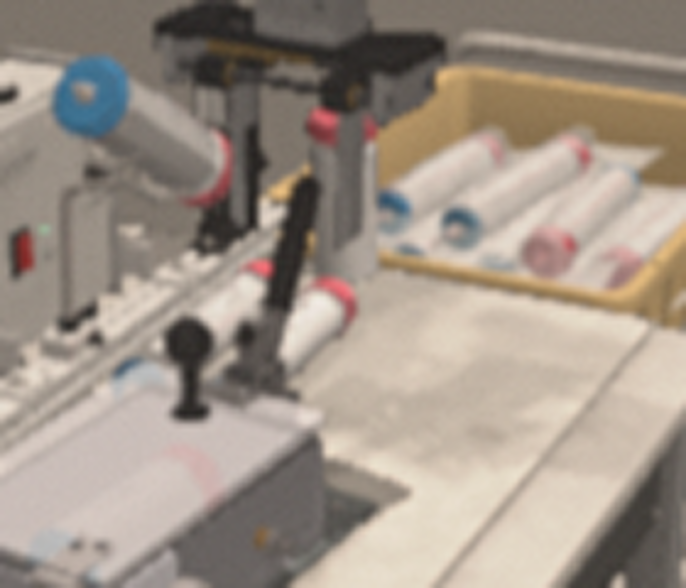

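Emit:
carry_out(series=[{"delta_pos": [0,0,-6],"turn": [0,0,0],"hand": 0.5},{"delta_pos": [0,0,-6],"turn": [0,0,0],"hand": 0.3},{"delta_pos": [0,0,-6],"turn": [0,0,0],"hand": 0.1},{"delta_pos": [0,0,-6],"turn": [0,0,0],"hand": 0.1},{"delta_pos": [0,0,-6],"turn": [0,0,0],"hand": 0.1},{"delta_pos": [0,0,-6],"turn": [0,0,0],"hand": 0.1}], squeeze=15)

```text
clock: 21.68
eef_pos: [542.4, -88.2, 149.0]
eef_rot: [-3.14, 0.0, 1.48]
wrist_force: [-6.1, 0.2, 2.8]
finger_gap: 21.0
```

Run:
```python
from cell import *
from h import *
import cv2
s=read_state();print(s["clock"],s["eef_pos"],s["finger_gap"],s["wrist_force"])
im=camera("scene")[:,:,::-1].copy();a=cv2.resize(im[145:265,270:410],None,fx=4.9,fy=4.9,interpolation=cv2.INTER_CUBIC)
cv2.imwrite("pics/s15.png",a)
g0=grip(.06)
for i,h in enumerate([.1,.15,.2,.26,.32,.38,.44,.5, .56,.62,.68,.74,.8,.86,.92,.97,1.02,1.07,1.11,1.15,1.19]):
    if i in(8,16): g0=grip([.5,0,.97][0] if i==8 else .97)
    print(h,(grip(h)-g0).round(1))
```

```text
21.675 [542.42208273 -88.16606054 149.0103984 ] 20.97004340065807 [-6.12742737  0.15757809  2.77003084]
0.1 [-0.3 -3.2 -1.6]
0.15 [-0.6 -7.1 -3.8]
0.2 [ -1.  -10.9  -6.2]
0.26 [ -1.4 -15.3  -9.4]
0.32 [ -1.8 -19.5 -12.7]
0.38 [ -2.1 -23.5 -16.4]
0.44 [ -2.5 -27.2 -20.2]
0.5 [ -2.8 -30.7 -24.3]
0.56 [-0.3 -3.3 -4.3]
0.62 [-0.6 -6.3 -8.8]
0.68 [ -0.8  -9.  -13.4]
0.74 [ -1.  -11.5 -18.2]
0.8 [ -1.2 -13.6 -23.2]
0.86 [ -1.4 -15.5 -28.2]
0.92 [ -1.6 -17.  -33.4]
0.97 [ -1.6 -18.1 -37.8]
1.02 [-0.1 -0.8 -4.4]
1.07 [-0.1 -1.5 -8.9]
1.11 [ -0.2  -1.8 -12.5]
1.15 [ -0.2  -2.  -16.1]
1.19 [ -0.2  -2.  -19.7]
```

View pics/s15.png

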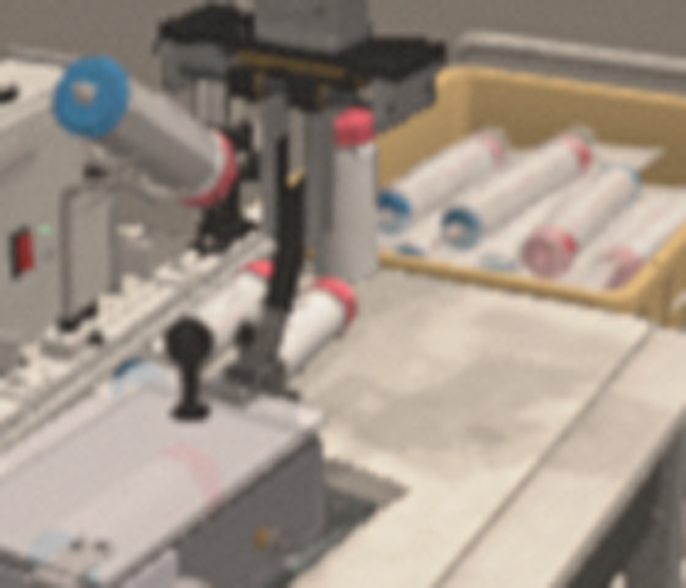

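The sleeve is held, with a 21.0 mm gap that matches its diameter. Next I'll swing it down.

Emit:
carry_out(series=[{"delta_pos": [-1.5,-3.2,-1.6],"turn": [0,0,0],"hand": 0.1},{"delta_pos": [-2,-7.1,-3.8],"turn": [0,0,0],"hand": 0.1},{"delta_pos": [-2.5,-10.9,-6.2],"turn": [0,0,0],"hand": 0.1},{"delta_pos": [-3,-15.3,-9.4],"turn": [0,0,0],"hand": 0.1},{"delta_pos": [-3.3,-19.5,-12.7],"turn": [0,0,0],"hand": 0.1},{"delta_pos": [-3.6,-23.5,-16.4],"turn": [0,0,0],"hand": 0.1},{"delta_pos": [-4,-27.2,-20.2],"turn": [0,0,0],"hand": 0.1},{"delta_pos": [-4.3,-30.7,-24.3],"turn": [0,0,0],"hand": 0.1}], squeeze=25)

```text
clock: 22.72
eef_pos: [539.2, -119.7, 124.8]
eef_rot: [3.14, 0.001, 1.479]
wrist_force: [5.1, -3.2, 4.7]
finger_gap: 20.1
```

Emit:
carry_out(series=[{"delta_pos": [-0.3,-3.3,-4.3],"turn": [0,0,0],"hand": 0.1},{"delta_pos": [-0.6,-6.3,-8.8],"turn": [0,0,0],"hand": 0.1},{"delta_pos": [-0.8,-9,-13.4],"turn": [0,0,0],"hand": 0.1},{"delta_pos": [-1,-11.5,-18.2],"turn": [0,0,0],"hand": 0.1},{"delta_pos": [-1.2,-13.6,-23.2],"turn": [0,0,0],"hand": 0.1},{"delta_pos": [-1.4,-15.5,-28.2],"turn": [0,0,0],"hand": 0.1},{"delta_pos": [-1.6,-17,-33.4],"turn": [0,0,0],"hand": 0.1},{"delta_pos": [-1.6,-18.1,-37.8],"turn": [0,0,0],"hand": 0.1}])

```text
clock: 23.72
eef_pos: [537.4, -137.9, 86.7]
eef_rot: [3.141, 0.001, 1.479]
wrist_force: [3.5, -4.3, 3.3]
finger_gap: 20.3
```

Run:
```python
from cell import *
from h import *
import cv2
s=read_state();print(s["clock"],s["eef_pos"],s["finger_gap"],s["wrist_force"])
im=camera("scene")[:,:,::-1].copy();a=cv2.resize(im[145:265,270:410],None,fx=4.9,fy=4.9,interpolation=cv2.INTER_CUBIC)
cv2.imwrite("pics/s16.png",a)
```

```text
23.725 [ 537.38237091 -137.85579017   86.68765911] 20.319098341610417 [ 3.54395298 -4.26454168  3.25439646]
```

View pics/s16.png

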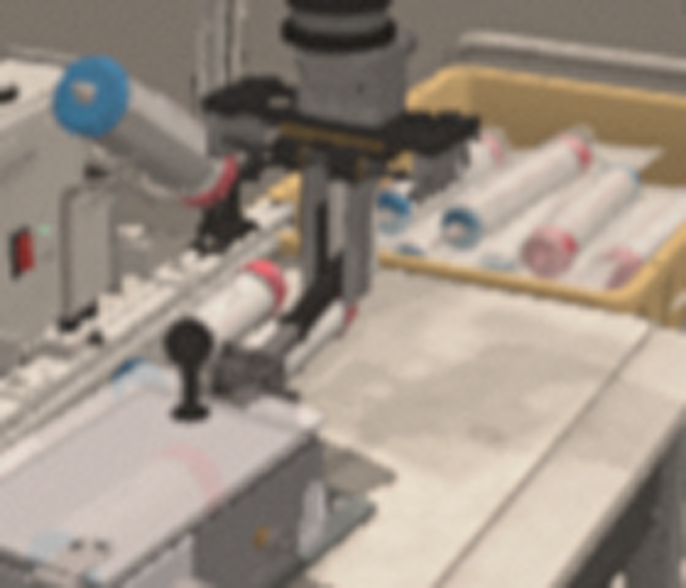

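Emit:
carry_out(series=[{"delta_pos": [-0.1,-0.8,-4.4],"turn": [0,0,0],"hand": 0.1},{"delta_pos": [-0.1,-1.5,-8.9],"turn": [0,0,0],"hand": 0.1},{"delta_pos": [-0.2,-1.8,-12.5],"turn": [0,0,0],"hand": 0.1},{"delta_pos": [-0.2,-2,-16.1],"turn": [0,0,0],"hand": 0.1},{"delta_pos": [-0.2,-2,-19.7],"turn": [0,0,0],"hand": 0.1},{"delta_pos": [-0.2,-2,-21],"turn": [0,0,0],"hand": 0.1},{"delta_pos": [-0.2,-2,-21],"turn": [0,0,0],"hand": 0.1}], squeeze=40)

```text
clock: 24.65
eef_pos: [537.2, -140.0, 65.7]
eef_rot: [3.141, 0.001, 1.479]
wrist_force: [4.2, -6.3, 1.9]
finger_gap: 20.2
```

Run:
```python
from cell import *
from h import *
import cv2
s=read_state();print(s["clock"],s["eef_pos"],s["finger_gap"],s["wrist_force"])
im=camera("scene")[:,:,::-1].copy();a=cv2.resize(im[145:265,270:410],None,fx=4.9,fy=4.9,interpolation=cv2.INTER_CUBIC)
cv2.imwrite("pics/s17.png",a)
```

```text
24.65 [ 537.15220846 -140.00591081   65.72071278] 20.15927762877268 [ 4.1853289  -6.264107    1.85314614]
```

View pics/s17.png

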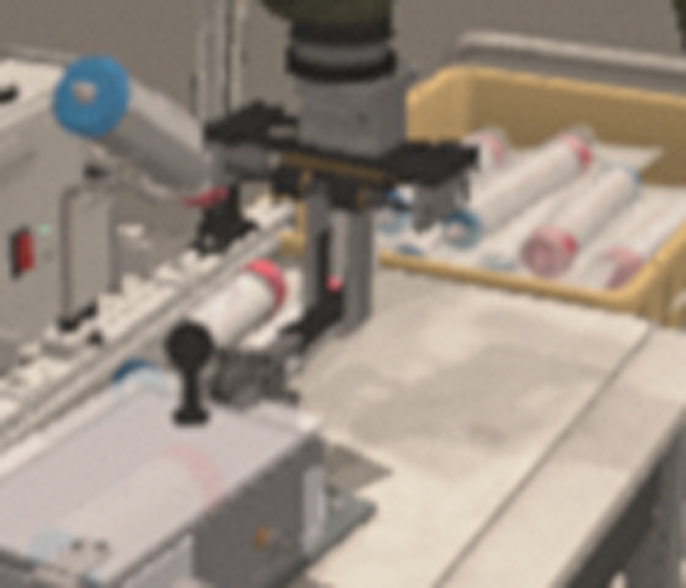

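Emit:
carry_out(series=[{"delta_pos": [0,0,-1.5],"turn": [0,0,0],"hand": 0.1},{"delta_pos": [0,0,-3],"turn": [0,0,0],"hand": 0.1},{"delta_pos": [0,0,-3],"turn": [0,0,0],"hand": 0.1}])

```text
clock: 25.08
eef_pos: [537.2, -139.9, 62.7]
eef_rot: [3.141, 0.001, 1.479]
wrist_force: [4.9, -5.6, 2.0]
finger_gap: 20.1
```

Emit:
carry_out(series=[{"delta_pos": [0,0,-1.5],"turn": [0,0,0],"hand": 0.1},{"delta_pos": [0,0,-3],"turn": [0,0,0],"hand": 0.1},{"delta_pos": [0,0,-3],"turn": [0,0,0],"hand": 0.1}])

```text
clock: 25.45
eef_pos: [537.1, -139.8, 59.6]
eef_rot: [3.141, 0.001, 1.479]
wrist_force: [4.7, -4.0, 1.2]
finger_gap: 20.0
```

Emit:
carry_out(series=[{"delta_pos": [0,0,-1.5],"turn": [0,0,0],"hand": 0.1},{"delta_pos": [0,0,-3],"turn": [0,0,0],"hand": 0.1},{"delta_pos": [0,0,-3],"turn": [0,0,0],"hand": 0.1}])

```text
clock: 25.82
eef_pos: [537.3, -139.8, 58.2]
eef_rot: [3.14, 0.001, 1.48]
wrist_force: [-2.9, -1.8, 18.3]
finger_gap: 20.3
```

Fz has jumped to 18 N and the TCP stopped short of its target, so this is the end stop. I'll release and back off.

Emit:
carry_out(series=[{"delta_pos": [0,0,0],"turn": [0,0,0],"hand": 0.4},{"delta_pos": [0,0,0],"turn": [0,0,0],"hand": 0.5},{"delta_pos": [0,0,0],"turn": [0,0,0],"hand": 0.6},{"delta_pos": [0,0,0],"turn": [0,0,0],"hand": 0.6},{"delta_pos": [0,0,30],"turn": [0,0,0],"hand": 0.6},{"delta_pos": [0,0,80],"turn": [0,0,0],"hand": 0.6},{"delta_pos": [-30,0,140],"turn": [0,0,0],"hand": 0.6},{"delta_pos": [-80,-20,180],"turn": [0,0,0],"hand": 0.6}])

```text
clock: 26.82
eef_pos: [462.9, -156.1, 233.5]
eef_rot: [3.14, 0.0, 1.482]
wrist_force: [-0.8, -1.0, 0.8]
finger_gap: 56.4
```

Emit:
carry_out(series=[{"delta_pos": [-30,-40,20],"turn": [0,0,0],"hand": 0.6},{"delta_pos": [-60,-90,30],"turn": [0,0,0],"hand": 0.6},{"delta_pos": [-90,-140,30],"turn": [0,0,0],"hand": 0.6},{"delta_pos": [-90,-140,30],"turn": [0,0,0],"hand": 0.6}])

```text
clock: 27.32
eef_pos: [371.4, -298.8, 261.3]
eef_rot: [-3.141, 0.0, 1.475]
wrist_force: [0.4, 0.4, -0.2]
finger_gap: 56.2
```

Run:
```python
from cell import *
from h import *
import cv2
s=read_state();print(s["clock"],s["eef_pos"],s["finger_gap"],s["wrist_force"])
im=camera("scene")[:,:,::-1].copy();a=cv2.resize(im[145:285,240:410],None,fx=4.2,fy=4.2,interpolation=cv2.INTER_CUBIC)
cv2.imwrite("pics/s18.png",a)
im=camera("top");a=im[130:280,190:410,::-1];cv2.imwrite("pics/t18.png",cv2.resize(a,None,fx=3.6,fy=3.6))
for h in (1.1,1.15,1.19):
  for r in (40,120): print(h,r,((proj("scene",grip(h,r))-[239.5,144.5])*4.2).round(1),((proj("top",grip(h,r))-[189.5,129.5])*3.6).round(1))
for q in(0,.02):print(((proj("scene",knob(q))-[239.5,144.5])*4.2).round(1))
```

```text
27.325 [ 371.38954638 -298.80986727  261.31342673] 56.20065970694482 [ 0.38487756  0.44800872 -0.24201375]
1.1 40 [376.5 284.4] [450.9 302. ]
1.1 120 [427.8 245.3] [560.7 313.7]
1.15 40 [376.6 286.7] [451.2 302.4]
1.15 120 [427.9 252. ] [560.4 314.8]
1.19 40 [376.7 288.5] [451.2 302.8]
1.19 120 [427.8 257.4] [559.8 315.6]
[288.  294.9]
[287.  290.5]
```

View pics/s18.png

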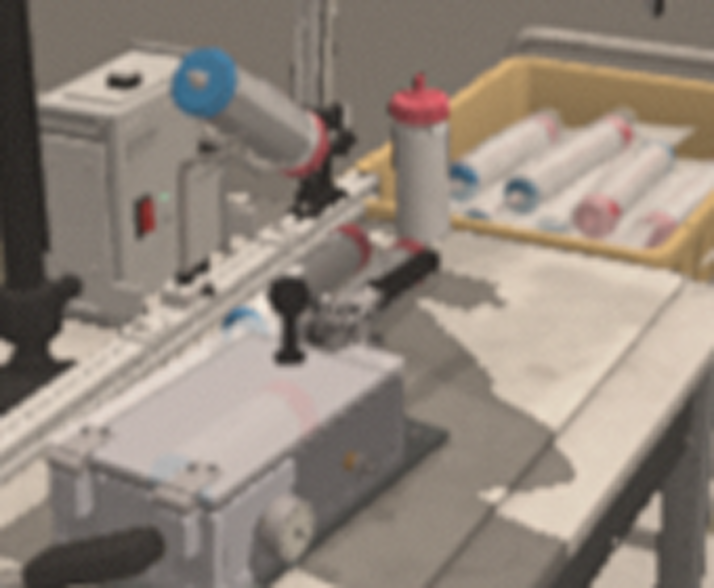

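View pics/t18.png

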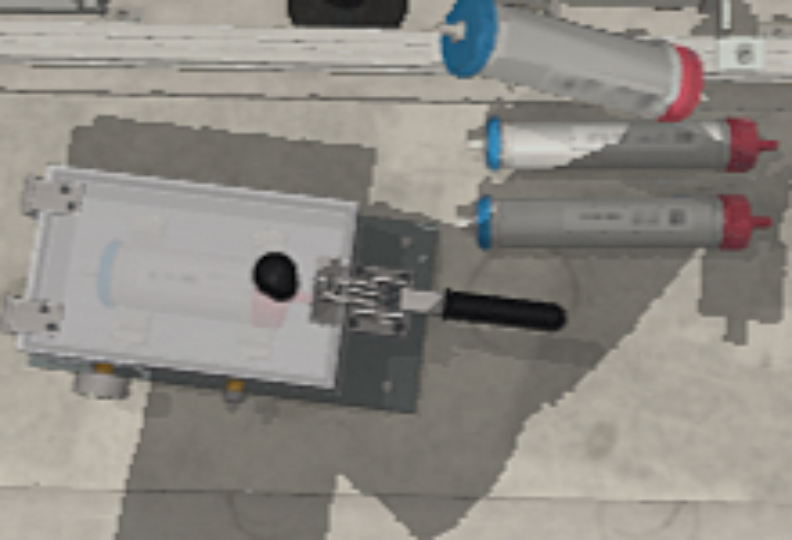

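The handle has stayed down: its tip is at scene (432,262), against about (428,257) predicted for 1.19 rad. The knob is at the shut-lid height, the pack shows through the lid, and the bystanders are where they were. I'll hand in.

Run:
```python
from h import *
f=lambda p:(190+(p[0]+.5)/3.6-.5,130+(p[1]+.5)/3.6-.5)
for p in[(101,272),(110,275),(268,308)]:
    q=onz("top",f(p),55)-TC;print(q@tx,q@ty)
from cell import sign_off;print(sign_off())
```

```text
75.21425986972636 0.14003252754201478
68.04061307597583 1.6583010204816035
-55.221796634688104 13.22209449473703
the job is handed in; nothing more can be done
None
```

The job is handed in, at about 27 s of the 72 s allowed. The bagged canister is in the cradles, the lid was lowered by its knob onto the gasket, and the clamp handle was swung down to its end stop. `sign_off` gives no verdict, so the checks below are my own.

**Last checks**
- **Clamp:** the downward push met 18 N at the stop. After release the handle stayed down, and its tip in the picture fits about 1.19 rad.
- **Lid:** the force changed sign at the gasket, from −2.8 to +3.9 N, before I let go of the knob. After clamping the knob looked slightly lower, but I did not measure its final height.
- **Bystanders:** the tube packs and standing canister looked unmoved by eye; I did not measure them.
- **Robot:** the arm is clear and touching nothing.

**What disagreed**
- **Finger height:** the fingertips appeared about 20–26 mm higher than the stated TCP. My first grip on the knob only caught its top (28.6 mm gap on a 32 mm ball). I went 26 mm lower and gripped it again, and allowed for the same offset on the clamp handle.
- **Pack position:** after placing, it measured 1–2 mm off centre sideways and a few mm at most lengthwise. In the final picture, the blue end agrees through the lid. The red end read 13 mm off sideways; the knob hides part of that end, so I took this as a bad reading, but I did not confirm it.

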